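Put the empty spools away in the embroiderer's caddy

ROBOT

A 6-joint arm with a two-finger parallel gripper is mounted at the origin on the work surface. World frame = base frame: x ahead of the robot, y to its left, z up, the work surface at z = 0. Lengths are in m, angles in rad, forces in N, time in s.
With the tool pointing down it reaches from about 0.325 to 0.9 m from the base axis. Payload 6.1 kg.
Tool frame: the origin (TCP) lies between the finger pads; the fingertips stand 22 mm ahead of it and the grasp point (between the pads) lies 3 mm ahead of it; z points along the fingers, x is the direction in which the jaws open and shut, and the axes are right-handed (so a half turn about z gives the same grasp; the last joint's range is limited). The gripper opens to 85 mm and grips with 20 to 120 N. Pads are 22 mm wide; open, the fingers measure 114 mm over their backs; the gripper's body (76 mm by 85 mm) begins 54 mm behind the grasp point. The pads swing forward as they close: fully open they stand 13 mm farther back than shut.
Start: joints at [1.201, 0.22, 1.526, -0, 1.395, -0.126], TCP at [0.151, 0.607, 0.253] pointing down, gripper open.
Joint ranges: [-2.98, 2.98], [-0.91, 2.08], [0.09, 2.57], [-1.24, 4.39], [0.2, 2.65], [-2.68, 2.68]. Speed limits (rad/s): [2.57, 2.57, 3.01, 3.14, 3.14, 3.14].

INTERFACE

Orientations are given as a unit quaternion [w, x, y, z].
In Python, from plant import manip gives the robot as it stands.
- The arm moves only by the tool jog_arm, never from a script. Its argument "moves" is a list of rows, each an object with "xyz": the shift along the tool's x, y, z in cm, a list of three; "angular": the turn, a rotation vector about the tool's x, y, z in rad, a list of three; "gripper": the gripper's target within -1 to 1 (shut at 1, half-way at 0, fully open at -1). A call has 1 to 10 rows; each row is the pose to reach, as a shift and turn from the pose commanded when the call began, along the tool's axes at that moment; what a row does not reach only later rows make up. A row lasts 1/12 s, in which the tool goes at most 41.7 mm and 7.16 degrees, less where a joint would pass 70% of its speed; a pose out of reach is approached as far as the arm can. A call with a gripper value outside its range is refused whole. The fingers move at their own pace and stop on an object; "squeeze" is the grip in N (left out, the last holds). Time passes only in rows, so rows that repeat a pose let the fingers close. It gives the time, the measured TCP pose, the force and the opening at its end, in the units of the state.
- manip.observe(): the state, without advancing time (a new reading comes with each control period).
- manip.capture(name): name is "side" or "top"; returns the picture (384x512x3 uint8, red, green, blue); there is no depth.
- manip.calibration(name): a dict with "fx", "fy", "cx", "cy" (pixels), "D" ([k1, k2, p1, p2, k3] as OpenCV has them; the pictures are not rectified), "camera_from_world" (4x4, takes a point from world to camera coordinates). Camera axes: x right, y down, z forward; pixel columns grow to the right and rows downward; lengths in m; the calibration is good to about 2 mm. A picture is of the moment at which its call begins. calibration takes no time and is no camera call.
- manip.hand_in(): hands the job in, once; it reports no verdict.
The state is a dict: "clock": time; "joint_pos": joint angles; "joint_vel": joint speeds; "tau": joint torques, N m; "tool_pos": TCP position; "tcp_rot": TCP orientation; "contact_force": force on the tool from outside, world axes, zero at the start; "torque": the same for the moment, N m; "gripper_width": opening from 0.0 (shut) to 1.0 (fully open).
Only numpy, scipy, OpenCV 4.12 (cv2) and the standard library are available. Lean on these libraries where they do the work, as an engineer would, in place of code of your own. Each camera call takes 0.05 s, during which the arm holds its last target.

TASK

Gather the four empty wooden spools (the pieces with a flange at both ends) scattered on the embroidery table into the dark wooden caddy, each standing upright on the floor of its own well: the square spool in the square well, and the large, middle and small round spools in the large, middle and small round wells. Leave the two plain pieces without flanges, the straight dowel and the cone, standing where they are.

Things in the scene. Friction and masses are not known exactly. Their poses are not given: they have to be found in the camera images.
- spool_large: Empty bare-wood spool standing upright: a round flange at both ends, 52 mm in diameter and 12 mm thick, with a narrower round waist 30 mm in diameter between them, and a small dark dot (axle hole) in the middle of its top. 66 mm tall, under 100 g. Origin: centre of its underside; z up.
- spool_mid: Empty bare-wood spool standing upright: a round flange at both ends, 40 mm in diameter and 12 mm thick, with a narrower round waist 22 mm in diameter between them, and a small dark dot (axle hole) in the middle of its top. 58 mm tall, under 100 g. Origin: centre of its underside; z up.
- spool_small: Empty bare-wood spool standing upright: a round flange at both ends, 28 mm in diameter and 12 mm thick, with a narrower round waist 14 mm in diameter between them, and a small dark dot (axle hole) in the middle of its top. 54 mm tall, under 100 g. Origin: centre of its underside; z up.
- spool_square: Empty bare-wood spool standing upright: a square flange at both ends, 40 mm by 40 mm (sides along its own x and y) and 12 mm thick, with a narrower round waist 22 mm in diameter between them, and a small dark dot (axle hole) in the middle of its top. 58 mm tall, under 100 g. Origin: centre of its underside; z up.
- well_large: Fixed light-wood insert in the dark-wood caddy, 82 mm square, with a round well 68 mm in diameter, 12 mm deep, dark-lined, in its middle: the place of spool_large. Well floor 4 mm, rim 16 mm above the insert's underside. Origin: centre of that underside, 5 mm above the table; z up, x and y along the sides. The caddy (180 mm square, 21 mm high) holds four inserts, 2 by 2, 84 mm apart, in any order.
- well_mid: Fixed light-wood insert in the dark-wood caddy, 82 mm square, with a round well 56 mm in diameter, 12 mm deep, dark-lined, in its middle: the place of spool_mid. Well floor 4 mm, rim 16 mm above the insert's underside. Origin: centre of that underside, 5 mm above the table; z up, x and y along the sides. The caddy (180 mm square, 21 mm high) holds four inserts, 2 by 2, 84 mm apart, in any order.
- well_small: Fixed light-wood insert in the dark-wood caddy, 82 mm square, with a round well 44 mm in diameter, 12 mm deep, dark-lined, in its middle: the place of spool_small. Well floor 4 mm, rim 16 mm above the insert's underside. Origin: centre of that underside, 5 mm above the table; z up, x and y along the sides. The caddy (180 mm square, 21 mm high) holds four inserts, 2 by 2, 84 mm apart, in any order.
- well_square: Fixed light-wood insert in the dark-wood caddy, 82 mm square, with a square well 56 mm by 56 mm (sides along its own x and y), 12 mm deep, dark-lined, in its middle: the place of spool_square. Well floor 4 mm, rim 16 mm above the insert's underside. Origin: centre of that underside, 5 mm above the table; z up, x and y along the sides. The caddy (180 mm square, 21 mm high) holds four inserts, 2 by 2, 84 mm apart, in any order.
- plain_dowel: Look-alike: a straight, solid bare-wood cylinder with no flanges, 40 mm in diameter, 58 mm tall. Does not belong in the caddy. Origin: centre of its underside; z up.
- plain_cone: Look-alike: a bare-wood cone with no flanges, standing upright, 52 mm in diameter at the foot, 30 mm at the top, 66 mm tall. Does not belong in the caddy. Origin: centre of its underside; z up.
Mind the look-alikes: they are no part of the job. Leave any pink or red look-alike of the plain_dowel alone.

How it is judged:
By the outcome, as a careful person would: the job done as asked, in the order asked, and still so for the second after the job is handed in, with the robot touching nothing.
It also fails if it takes over 112 s, if anything falls off the work surface, if the arm or the gripper's body presses on something with over 40 N, if the wrist force passes 120 N, or if a joint passes its speed limit or range.

## Working session

There is one attempt and no reset: what is moved stays moved. The work goes in short steps, Python scripts to look and compute and a tool call to move; the robot and the scene stay as the last step left them, time stands still between calls to the robot, and variables do not carry over. Pictures are saved under pics/ and viewed, and the job is handed in when it is done.

Besides the shell and the picture viewer there is one more tool, called after "Emit:" by a JSON object that holds its "op" and its "data". jog_arm: Moves the arm, as the interface text tells. Its arguments: {"type":"object","properties":{"moves":{"type":"array","items":{"type":"object","properties":{"xyz":{"type":"array","items":{"type":"number"}},"angular":{"type":"array","items":{"type":"number"}},"gripper":{"type":"number"}}}},"squeeze":{"type":"number"}},"required":["moves"]}

```bash
ls; mkdir -p pics; python3 - <<'E'
from plant import manip
import cv2
print(manip.observe())
for n in("top","side"):
    im=manip.capture(n); cv2.imwrite(f"pics/{n}0.png",im[:,:,::-1]); c=manip.calibration(n); print(n,c)
E
```

```text
pics
{'clock': 0.0, 'joint_pos': array([ 1.20088300e+00,  2.21233819e-01,  1.52761802e+00,  3.39945356e-05,
        1.39469005e+00, -1.26089592e-01]), 'joint_vel': array([-0.00171594, -0.00027876,  0.00185875,  0.00037373,  0.0004989 ,
       -0.00019771]), 'tau': array([-1.29477376e-03, -4.96940410e+01, -3.89369559e+01, -4.55943964e-04,
        1.17276743e-02, -2.93660435e-05]), 'tool_pos': array([0.15066703, 0.6059894 , 0.25219078]), 'tcp_rot': array([ 4.84534946e-04,  7.87851399e-01,  6.15864615e-01, -8.45804345e-04]), 'contact_force': array([ 0.9635063 , -0.18813869, -0.08124485]), 'torque': array([ 0.01910013,  0.01039126, -0.03043171]), 'gripper_width': 1.0021386057187405}
top {'fx': 469.8309127503678, 'fy': 469.8309127503678, 'cx': 255.08158697381475, 'cy': 198.29682965224856, 'D': array([-0.10295452,  0.        ,  0.        ,  0.        ,  0.        ]), 'camera_from_world': array([[ 0.00346994, -0.99973272, -0.0228571 , -0.01963969],
       [-0.99473806, -0.00111039, -0.10244487,  0.54501319],
       [ 0.10239211,  0.0230923 , -0.99447604,  1.0437294 ],
       [ 0.        ,  0.        ,  0.        ,  1.        ]])}
side {'fx': 382.0892320037682, 'fy': 382.0892320037682, 'cx': 262.2927459371439, 'cy': 196.71019064458102, 'D': array([-0.0995371,  0.       ,  0.       ,  0.       ,  0.       ]), 'camera_from_world': array([[ 0.9445739 , -0.32786914,  0.01679222, -0.53281341],
       [-0.18492188, -0.57361957, -0.79797524,  0.11884002],
       [ 0.2712638 ,  0.75064134, -0.60245625,  0.79525602],
       [ 0.        ,  0.        ,  0.        ,  1.        ]])}
```

View pics/top0.png

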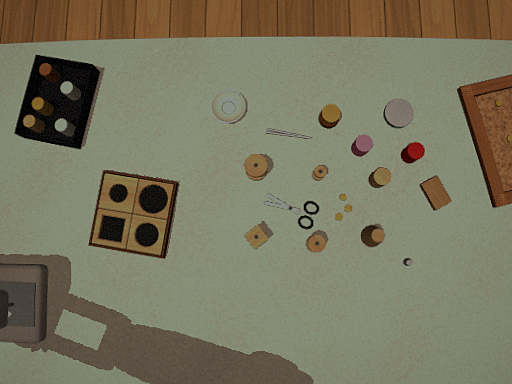

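View pics/side0.png

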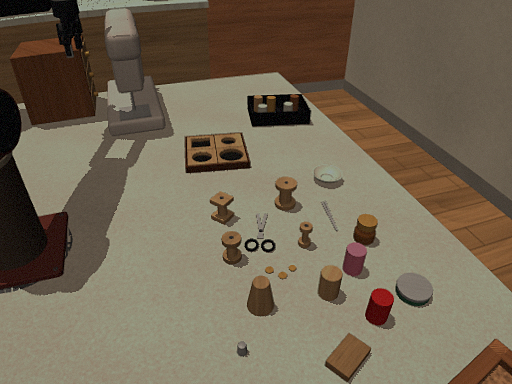

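The top view shows the large spool at (256,162), small (320,171), square (257,236) and mid (317,242). The wells are small (118,193), large (153,198), square (112,228) and mid (147,234). The dowel is near (381,176) and the cone near (373,235). Next I'll measure accurately.

```bash
cat > h.py <<'E'
import numpy as np, cv2
from plant import manip
def cal(n):
    c=manip.calibration(n); K=np.array([[c["fx"],0,c["cx"]],[0,c["fy"],c["cy"]],[0,0,1]]); return K,np.array(c["D"]),np.array(c["camera_from_world"])
def ray(n,uv):
    K,D,T=cal(n); p=cv2.undistortPoints(np.array([[uv]],float),K,D)[0,0]; R,t=T[:3,:3],T[:3,3]
    return -R.T@t, R.T@np.array([p[0],p[1],1])
def plane(n,uv,z):
    o,d=ray(n,uv); return (o+d*(z-o[2])/d[2])[:2]
def proj(n,X):
    K,D,T=cal(n); return cv2.projectPoints(np.array([X],float),cv2.Rodrigues(T[:3,:3])[0],T[:3,3],K,D)[0][0,0]
E
python3 - <<'E'
import cv2
t=cv2.imread("pics/top0.png"); s=cv2.imread("pics/side0.png")
a=cv2.resize(t[140:265,80:240],None,fx=5,fy=4.8,interpolation=2)[:600]
a=cv2.resize(t[155:265,80:190],(600,600),interpolation=2)
b=cv2.resize(t[140:260,235:395],(800,600),interpolation=2)
c=cv2.resize(s[120:270,180:380],(800,600),interpolation=2)
for n,x in(("a",a),("b",b),("c",c)): cv2.imwrite(f"pics/z{n}.png",x)
E
```

```text
(no output)
```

View pics/za.png

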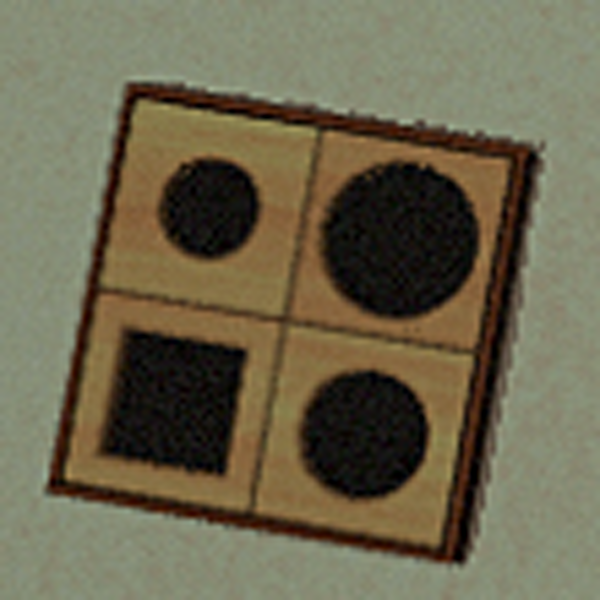

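View pics/zb.png

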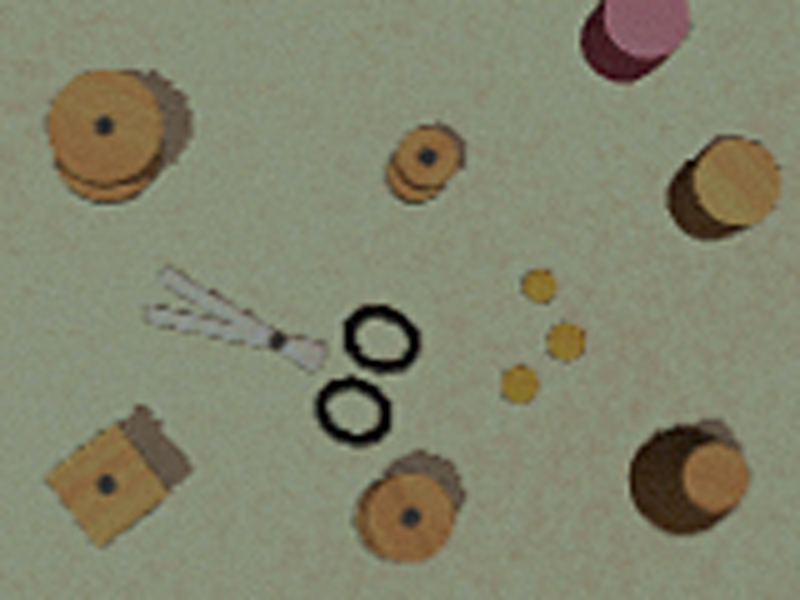

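View pics/zc.png

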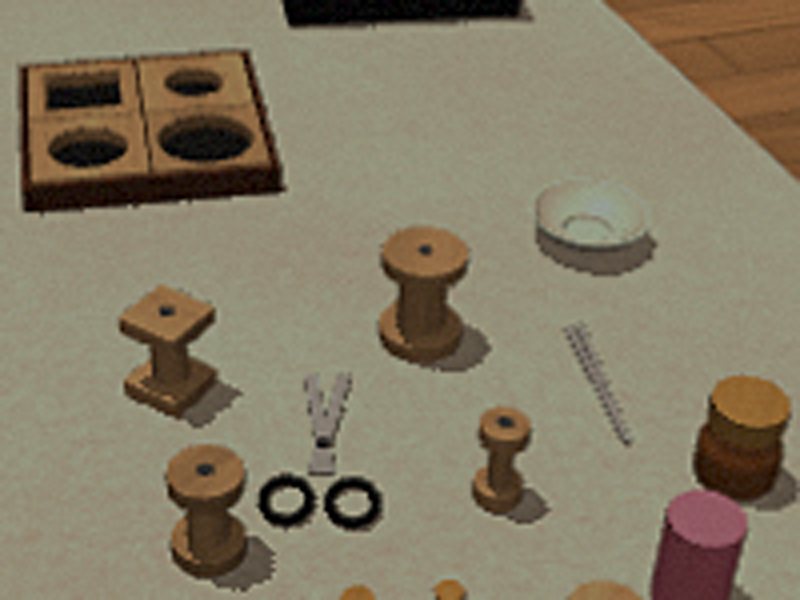

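Zoomed pictures:
- **zb:** the spool dots are at large (104,126), small (427,157), square (106,484) and mid (410,517). The square's corners are about (45,478), (100,545), (168,492) and (120,423).
- **za:** the wells are small (209,208), large (400,240), mid (365,434) and square (174,402).

I'll refine the dots and wells by dark centroids.

```bash
python3 - <<'E'
from h import *
t=cv2.imread("pics/top0.png"); s=cv2.imread("pics/side0.png")
def dot(im,uv,r=3):
    g=im.max(2).astype(float); u,v=[int(round(x)) for x in uv]
    p=g[v-r:v+r+1,u-r:u+r+1]; w=np.clip(np.median(p)*0.85-p,0,None); yy,xx=np.mgrid[v-r:v+r+1,u-r:u+r+1]
    return (w*xx).sum()/w.sum(),(w*yy).sum()/w.sum()
f=lambda x,y,k,ox,oy:((x+.5)/k-.5+ox,(y+.5)/k-.5+oy)
T={"large":((104,126),(425,250),.066),"small":((427,157),(506,422),.054),"square":((106,484),(166,311),.058),"mid":((410,517),(205,469),.058)}
for n,(a,b,z) in T.items():
    ua=dot(t,f(*a,5,235,140)); ub=dot(s,f(*b,4,180,120))
    print(n,np.round(ua,1),np.round(ub,1),plane("top",ua,z).round(4),plane("side",ub,z).round(4))
c=np.array([plane("top",f(*p,5,235,140),.058) for p in((45,478),(100,545),(168,492),(120,423))])
print("sq centre",c.mean(0).round(4)); 
for i in range(4):
    d=c[(i+1)%4]-c[i]; print(np.linalg.norm(d).round(4),np.degrees(np.arctan2(d[1],d[0])).round(1))
# wells: dark mask
m=(t.max(2)<50).astype(np.uint8); m[:155]=0;m[265:]=0;m[:,:80]=0;m[:,190:]=0
cs,_=cv2.findContours(m,cv2.RETR_EXTERNAL,cv2.CHAIN_APPROX_NONE)
for c in cs:
    if cv2.contourArea(c)<100: continue
    M=cv2.moments(c); uv=(M["m10"]/M["m00"],M["m01"]/M["m00"]); print("well",np.round(uv,1),cv2.contourArea(c),plane("top",uv,.021).round(4),np.degrees(0)+cv2.minAreaRect(c)[2])
k=600/110
o=np.array([plane("top",f(*p,k,80,155),.021) for p in((128,84),(540,148),(462,562),(48,490))]); print("caddy corners centre",o.mean(0).round(4),o.round(3).tolist())
for i in range(4):
    d=o[(i+1)%4]-o[i]; print(np.linalg.norm(d).round(4),np.degrees(np.arctan2(d[1],d[0])).round(1))
st=manip.observe(); from scipy.spatial.transform import Rotation as R
q=st["tcp_rot"]; print(R.from_quat(q[[1,2,3,0]]).as_matrix().round(3))
E
```

```text
large [255.4 164.7] [285.9 182.1] [ 0.616  -0.0198] [ 0.6144 -0.0222]
small [320.  170.9] [305.9 225.1] [ 0.6041 -0.1641] [ 0.6025 -0.1661]
square [255.8 236.4] [221.2 197.4] [ 0.4576 -0.021 ] [ 0.4561 -0.0233]
mid [316.7 243. ] [230.8 237. ] [ 0.4436 -0.1546] [ 0.4421 -0.1564]
sq centre [ 0.4575 -0.0219]
0.0381 -140.3
0.0378 -52.0
0.037 35.0
0.0409 126.4
well [146.4 234.2] 378.5 [0.4623 0.232 ] 90.0
well [111.5 228.2] 464.5 [0.4755 0.3146] 10.007979393005371
well [152.9 198.5] 579.0 [0.545  0.2188] 90.0
well [118.  192.6] 217.5 [0.5587 0.3019] 26.56505012512207
caddy corners centre [0.5108 0.2643] [[0.612, 0.34], [0.584, 0.159], [0.409, 0.189], [0.438, 0.369]]
0.1828 -98.9
0.1776 170.4
0.182 81.0
0.1772 -9.4
[[ 0.241  0.97  -0.001]
 [ 0.97  -0.241 -0.002]
 [-0.002 -0.    -1.   ]]
```

```bash
python3 - <<'E'
from h import *
print(proj("top",[.15,.606,.25]),proj("side",[.15,.606,.25]),proj("side",[0,0,0]),proj("side",[0,0,.3]))
for uv in((110,133),(164,126),(147,80),(104,100)): print(uv,plane("side",uv,0).round(3))
for uv in((46,266),(46,340),(0,265),(0,342)): print(uv,plane("top",uv,0).round(3),plane("top",uv,.2).round(3))
# head top
for x,y in((.3,.55),(.3,.6),(.35,.6)):
  for z in(.1,.2,.3): print(x,y,z,proj("side",[x,y,z]).round(),proj("top",[x,y,z]).round())
s=cv2.imread("pics/side0.png"); cv2.imwrite("pics/zd.png",cv2.resize(s[0:150,0:200],(800,600),interpolation=2))
E
```

```text
[-75.23068858 391.83095031] [74.32821948 50.34708644] [ 18.30399611 251.13004509] [-40.51200965 127.54466711]
(110, 133) [0.21  0.504]
(164, 126) [0.386 0.498]
(147, 80) [0.372 0.968]
(104, 100) [0.191 0.801]
(46, 266) [0.385 0.481] [0.394 0.385]
(46, 340) [0.21  0.476] [0.252 0.381]
(0, 265) [0.385 0.599] [0.394 0.481]
(0, 342) [0.201 0.593] [0.244 0.477]
0.3 0.55 0.1 [132.  96.] [ -5. 306.]
0.3 0.55 0.2 [126.  66.] [-33. 312.]
0.3 0.55 0.3 [121.  33.] [-66. 318.]
0.3 0.6 0.1 [131.  90.] [-26. 305.]
0.3 0.6 0.2 [126.  61.] [-55. 311.]
0.3 0.6 0.3 [120.  29.] [-90. 317.]
0.35 0.6 0.1 [146.  88.] [-25. 282.]
0.35 0.6 0.2 [141.  59.] [-54. 286.]
0.35 0.6 0.3 [137.  28.] [-89. 289.]
```

View pics/zd.png

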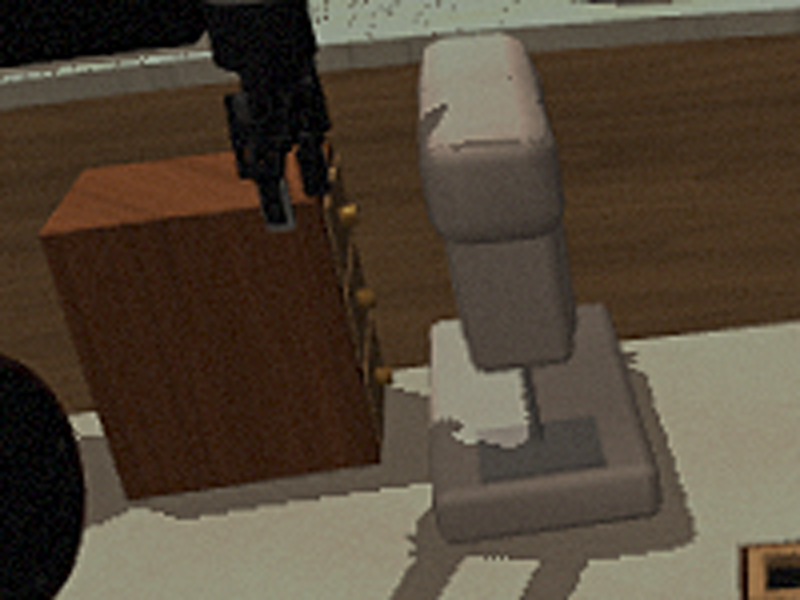

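The zoom shows a sewing machine, with its base at x 0.21–0.39 and y>0.50 and its head up to about 0.3 m high. A drawer cabinet stands beside the gripper. I'll first pull back toward −y, then swing round.

```bash
cat >> h.py <<'E'
from scipy.spatial.transform import Rotation as Ro
def tgt(x,y,z,yaw,start=None):
    """shift (cm) and turn from current measured (or given) pose to a tool-down pose"""
    s=manip.observe(); p=s["tool_pos"]; R=Ro.from_quat(s["tcp_rot"][[1,2,3,0]]).as_matrix()
    if start is not None:
        p=np.array(start[:3]); R=down(start[3])
    print("xyz",(R.T@(np.array([x,y,z])-p)*100).round(2).tolist(),"ang",Ro.from_matrix(R.T@down(yaw)).as_rotvec().round(3).tolist())
def down(yaw):
    a=np.radians(yaw); c,s=np.cos(a),np.sin(a); return np.array([[c,s,0],[s,-c,0],[0,0,-1]])
def st():
    s=manip.observe(); R=Ro.from_quat(s["tcp_rot"][[1,2,3,0]]).as_matrix()
    print("t",round(s["clock"],2),"p",s["tool_pos"].round(4),"yaw",np.degrees(np.arctan2(R[1,0],R[0,0])).round(1),"zax",R[:,2].round(3),"F",s["contact_force"].round(1),"w",round(s["gripper_width"],3),"j",s["joint_pos"].round(2))
E
python3 - <<'E'
from h import *
tgt(.22,.36,.25,76); tgt(.4568,-.022,.18,37.3)
E
```

```text
xyz [-22.2, 12.67, 0.27] ang [-0.0, 0.002, 0.0]
xyz [-53.54, 44.87, 7.31] ang [0.0, 0.002, 0.676]
```

Emit:
{"op": "jog_arm", "data": {"moves": [{"xyz": [-22.2, 12.7, 0.2]}, {"xyz": [-22.2, 12.7, 0.2]}, {"xyz": [-22.2, 12.7, 0.2]}, {"xyz": [-22.2, 12.7, 0.2]}, {"xyz": [-22.2, 12.7, 0.2]}, {"xyz": [-22.2, 12.7, 0.2]}, {"xyz": [-22.2, 12.7, 0.2]}, {"xyz": [-22.2, 12.7, 0.2]}, {"xyz": [-22.2, 12.7, 0.2]}]}}

```text
invalid input
```

```bash
python3 -c "
from h import *
st();tgt(.4568,-.022,.18,37.3)"
```

```text
t 0.1 p [0.1507 0.606  0.2523] yaw 76.0 zax [-0.001 -0.002 -1.   ] F [-0.1  0.2 -0.5] w 0.995 j [ 1.2   0.22  1.53 -0.    1.39 -0.13]
xyz [-53.54, 44.87, 7.31] ang [0.0, 0.002, 0.676]
```

All fields are probably required.

Emit:
{"op": "jog_arm", "data": {"moves": [{"xyz": [-22.2, 12.7, 0.2], "angular": [0, 0, 0], "gripper": -1}, {"xyz": [-22.2, 12.7, 0.2], "angular": [0, 0, 0], "gripper": -1}, {"xyz": [-22.2, 12.7, 0.2], "angular": [0, 0, 0], "gripper": -1}, {"xyz": [-22.2, 12.7, 0.2], "angular": [0, 0, 0], "gripper": -1}, {"xyz": [-22.2, 12.7, 0.2], "angular": [0, 0, 0], "gripper": -1}, {"xyz": [-22.2, 12.7, 0.2], "angular": [0, 0, 0], "gripper": -1}, {"xyz": [-22.2, 12.7, 0.2], "angular": [0, 0, 0], "gripper": -1}, {"xyz": [-22.2, 12.7, 0.2], "angular": [0, 0, 0], "gripper": -1}, {"xyz": [-22.2, 12.7, 0.2], "angular": [0, 0, 0], "gripper": -1}], "squeeze": 30}}

```text
clock: 0.85
tool_pos: [0.2207, 0.3607, 0.2516]
tcp_rot: [-0.0, 0.788, 0.615, 0.001]
contact_force: [0.6, 0.3, 0.2]
gripper_width: 0.998
```

```bash
python3 -c "
from h import *
st();tgt(.4568,-.022,.16,37.3)"
```

```text
t 0.85 p [0.2207 0.3607 0.2516] yaw 75.9 zax [ 0.     0.001 -1.   ] F [0.6 0.3 0.2] w 0.998 j [ 0.83 -0.29  2.02  0.    1.4  -0.49]
xyz [-31.41, 32.19, 9.12] ang [-0.0, -0.001, 0.675]
```

Emit:
{"op": "jog_arm", "data": {"moves": [{"xyz": [-31.4, 32.2, 9], "angular": [0, 0, 0.675], "gripper": -1}, {"xyz": [-31.4, 32.2, 9], "angular": [0, 0, 0.675], "gripper": -1}, {"xyz": [-31.4, 32.2, 9], "angular": [0, 0, 0.675], "gripper": -1}, {"xyz": [-31.4, 32.2, 9], "angular": [0, 0, 0.675], "gripper": -1}, {"xyz": [-31.4, 32.2, 9], "angular": [0, 0, 0.675], "gripper": -1}, {"xyz": [-31.4, 32.2, 9], "angular": [0, 0, 0.675], "gripper": -1}, {"xyz": [-31.4, 32.2, 9], "angular": [0, 0, 0.675], "gripper": -1}, {"xyz": [-31.4, 32.2, 9], "angular": [0, 0, 0.675], "gripper": -1}, {"xyz": [-31.4, 32.2, 9], "angular": [0, 0, 0.675], "gripper": -1}, {"xyz": [-31.4, 32.2, 9], "angular": [0, 0, 0.675], "gripper": -1}]}}

```text
clock: 1.68
tool_pos: [0.4373, 0.0122, 0.1692]
tcp_rot: [-0.0, 0.947, 0.321, 0.0]
contact_force: [0.2, 0.7, 0.2]
gripper_width: 1.0
```

```bash
python3 -c "
from h import *
st();tgt(.4568,-.022,.16,37.3)"
```

```text
t 1.68 p [0.4373 0.0122 0.1692] yaw 37.4 zax [ 0.001  0.001 -1.   ] F [0.2 0.7 0.2] w 1.0 j [-0.15 -0.16  2.08  0.    1.22 -0.81]
xyz [-0.54, 3.9, 0.92] ang [-0.0, -0.001, 0.002]
```

Emit:
{"op": "jog_arm", "data": {"moves": [{"xyz": [-0.5, 3.9, 0.9], "angular": [0, 0, 0], "gripper": -1}, {"xyz": [-0.5, 3.9, 0.9], "angular": [0, 0, 0], "gripper": -1}, {"xyz": [-0.5, 3.9, 0.9], "angular": [0, 0, 0], "gripper": -1}]}}

```text
clock: 1.93
tool_pos: [0.4562, -0.0215, 0.1594]
tcp_rot: [-0.001, 0.948, 0.319, -0.001]
contact_force: [0.5, 1.4, 0.5]
gripper_width: 0.996
```

```bash
python3 -c "
from h import *
st();tgt(.4568,-.022,.052,37.3)
cv2.imwrite('pics/t1.png',cv2.resize(manip.capture('top')[140:260,200:360,::-1],(800,600),interpolation=2))"
```

```text
t 1.93 p [ 0.4562 -0.0215  0.1594] yaw 37.2 zax [-0.002  0.001 -1.   ] F [0.5 1.4 0.5] w 0.996 j [-0.22 -0.1   2.04  0.    1.2  -0.87]
xyz [0.03, 0.1, 10.74] ang [-0.002, 0.001, -0.001]
```

View pics/t1.png

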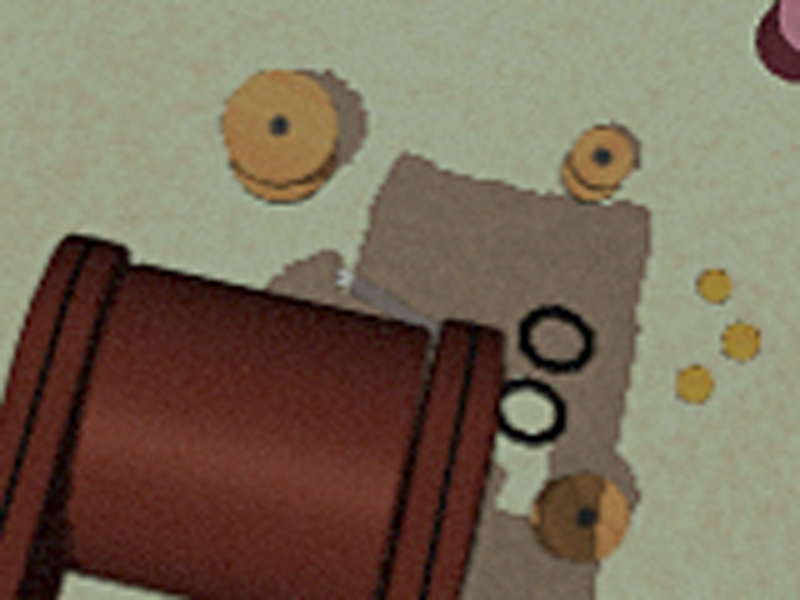

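The arm hides the square spool from above, and the measured pose agrees with the target. Descending and gripping.

Emit:
{"op": "jog_arm", "data": {"moves": [{"xyz": [0, 0.1, 4], "angular": [0, 0, 0], "gripper": -1}, {"xyz": [0, 0.1, 7.5], "angular": [0, 0, 0], "gripper": -1}, {"xyz": [0, 0.1, 10.7], "angular": [0, 0, 0], "gripper": -1}, {"xyz": [0, 0.1, 10.7], "angular": [0, 0, 0], "gripper": -1}, {"xyz": [0, 0.1, 10.7], "angular": [0, 0, 0], "gripper": 1}, {"xyz": [0, 0.1, 10.7], "angular": [0, 0, 0], "gripper": 1}, {"xyz": [0, 0.1, 10.7], "angular": [0, 0, 0], "gripper": 1}, {"xyz": [0, 0.1, 10.7], "angular": [0, 0, 0], "gripper": 1}, {"xyz": [0, 0.1, 10.7], "angular": [0, 0, 0], "gripper": 1}, {"xyz": [0, 0.1, 10.7], "angular": [0, 0, 0], "gripper": 1}], "squeeze": 30}}

```text
clock: 2.82
tool_pos: [0.4579, -0.022, 0.0562]
tcp_rot: [0.001, 0.947, 0.32, 0.002]
contact_force: [-0.6, 1.8, 7.1]
gripper_width: 0.462
```

```bash
python3 -c "
from h import *
st()
cv2.imwrite('pics/s1.png',cv2.resize(manip.capture('side')[120:270,150:350,::-1],(800,600),interpolation=2))"
```

```text
t 2.82 p [ 0.4579 -0.022   0.0562] yaw 37.4 zax [ 0.005 -0.001 -1.   ] F [-0.6  1.8  7.1] w 0.462 j [-0.22  0.07  2.1   0.    0.96 -0.87]
```

View pics/s1.png

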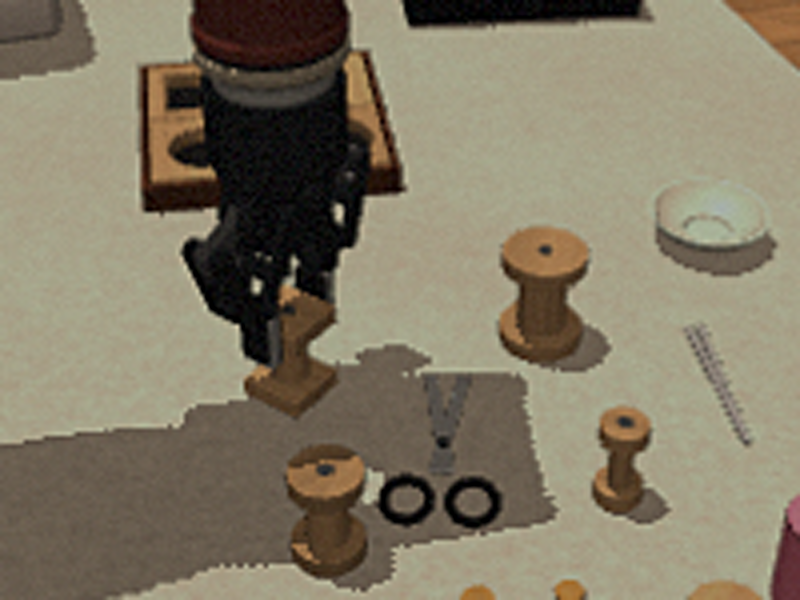

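Gripped: opening 0.46 ≈ 39 mm, and the side view shows the jaws on the upper flange at (300,300). Lifting.

Emit:
{"op": "jog_arm", "data": {"moves": [{"xyz": [0, 0, -2], "angular": [0, 0, 0], "gripper": 1}, {"xyz": [0, 0, -5], "angular": [0, 0, 0], "gripper": 1}, {"xyz": [0, 0, -9], "angular": [0, 0, 0], "gripper": 1}, {"xyz": [0, 0, -11.5], "angular": [0, 0, 0], "gripper": 1}, {"xyz": [0, 0, -11.5], "angular": [0, 0, 0], "gripper": 1}, {"xyz": [0, 0, -11.5], "angular": [0, 0, 0], "gripper": 1}]}}

```text
clock: 3.37
tool_pos: [0.4578, -0.0223, 0.1718]
tcp_rot: [0.002, 0.947, 0.32, 0.003]
contact_force: [-0.1, 0.6, -1.1]
gripper_width: 0.461
```

```bash
python3 -c "
from h import *
st(); tgt(.475,.314,.165,80.8)
cv2.imwrite('pics/s2.png',cv2.resize(manip.capture('side')[120:270,150:350,::-1],(800,600),interpolation=2))"
```

```text
t 3.37 p [ 0.4578 -0.0223  0.1718] yaw 37.4 zax [ 0.007 -0.001 -1.   ] F [-0.1  0.6 -1.1] w 0.461 j [-0.22 -0.12  2.03  0.    1.22 -0.87]
xyz [21.77, -25.69, 0.64] ang [0.007, -0.002, -0.758]
```

View pics/s2.png

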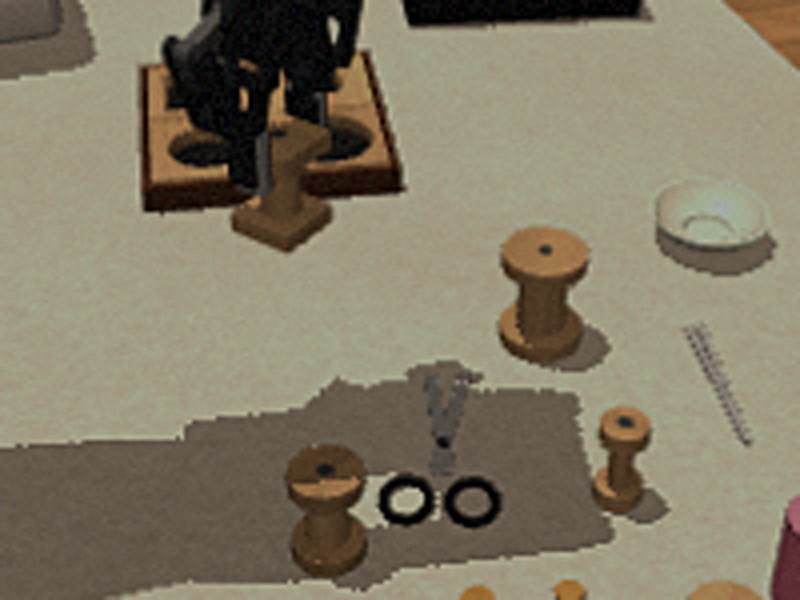

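Held upright and lifted, at about (285,190) in the side crop.

Emit:
{"op": "jog_arm", "data": {"moves": [{"xyz": [21.8, -25.7, 0.6], "angular": [0, 0, -0.758], "gripper": 1}, {"xyz": [21.8, -25.7, 0.6], "angular": [0, 0, -0.758], "gripper": 1}, {"xyz": [21.8, -25.7, 0.6], "angular": [0, 0, -0.758], "gripper": 1}, {"xyz": [21.8, -25.7, 0.6], "angular": [0, 0, -0.758], "gripper": 1}, {"xyz": [21.8, -25.7, 0.6], "angular": [0, 0, -0.758], "gripper": 1}, {"xyz": [21.8, -25.7, 0.6], "angular": [0, 0, -0.758], "gripper": 1}, {"xyz": [21.8, -25.7, 0.6], "angular": [0, 0, -0.758], "gripper": 1}, {"xyz": [21.8, -25.7, 0.6], "angular": [0, 0, -0.758], "gripper": 1}, {"xyz": [21.8, -25.7, 0.6], "angular": [0, 0, -0.758], "gripper": 1}, {"xyz": [21.8, -25.7, 0.6], "angular": [0, 0, -0.758], "gripper": 1}]}}

```text
clock: 4.25
tool_pos: [0.4715, 0.3165, 0.1604]
tcp_rot: [-0.001, 0.76, 0.649, -0.002]
contact_force: [-0.3, 0.1, -0.3]
gripper_width: 0.463
```

```bash
python3 -c "
from h import *
st(); tgt(.475,.314,.067,80.8)
cv2.imwrite('pics/s3.png',cv2.resize(manip.capture('side')[50:200,130:330,::-1],(800,600),interpolation=2))"
```

```text
t 4.25 p [0.4715 0.3165 0.1604] yaw 81.0 zax [-0.003 -0.001 -1.   ] F [-0.3  0.1 -0.3] w 0.463 j [ 0.45  0.17  1.76  0.    1.21 -0.96]
xyz [-0.17, 0.41, 9.33] ang [-0.003, 0.002, 0.004]
```

View pics/s3.png

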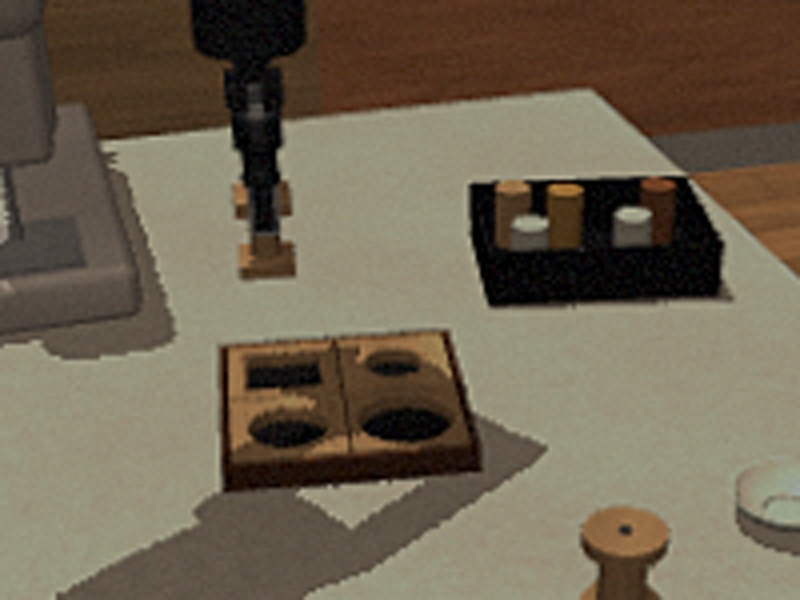

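The spool hangs upright above the square well. Lowering and opening partway.

Emit:
{"op": "jog_arm", "data": {"moves": [{"xyz": [-0.2, 0.4, 3], "angular": [0, 0, 0], "gripper": 1}, {"xyz": [-0.2, 0.4, 6], "angular": [0, 0, 0], "gripper": 1}, {"xyz": [-0.2, 0.4, 8], "angular": [0, 0, 0], "gripper": 1}, {"xyz": [-0.2, 0.4, 9.3], "angular": [0, 0, 0], "gripper": 1}, {"xyz": [-0.2, 0.4, 9.3], "angular": [0, 0, 0], "gripper": 1}, {"xyz": [-0.2, 0.4, 9.4], "angular": [0, 0, 0], "gripper": 1}]}}

```text
clock: 4.8
tool_pos: [0.4768, 0.3107, 0.0681]
tcp_rot: [-0.0, 0.762, 0.647, -0.001]
contact_force: [0.8, 0.5, 0.3]
gripper_width: 0.463
```

```bash
python3 -c "
from h import *
st()
cv2.imwrite('pics/s4.png',cv2.resize(manip.capture('side')[50:200,130:330,::-1],(800,600),interpolation=2))"
```

```text
t 4.8 p [0.4768 0.3107 0.0681] yaw 80.7 zax [-0.001 -0.001 -1.   ] F [0.8 0.5 0.3] w 0.463 j [ 0.44  0.3   1.81 -0.    1.04 -0.97]
```

View pics/s4.png

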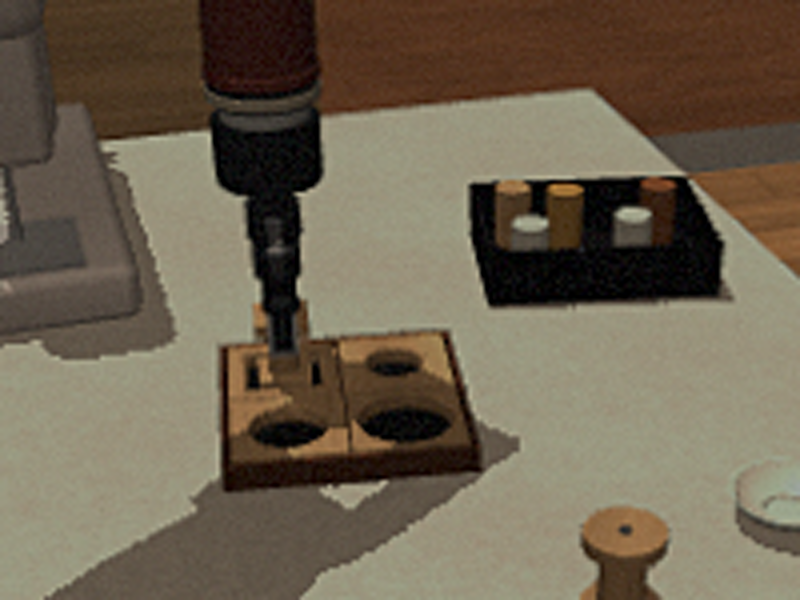

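The spool's foot is in the square well, 3 mm off centre. I'll correct, lower the last 3 mm, release and rise.

Emit:
{"op": "jog_arm", "data": {"moves": [{"xyz": [0.3, -0.2, 0], "angular": [0, 0, 0], "gripper": 1}, {"xyz": [0.3, -0.2, 0.3], "angular": [0, 0, 0], "gripper": 1}, {"xyz": [0.3, -0.2, 0.3], "angular": [0, 0, 0], "gripper": 1}, {"xyz": [0.3, -0.2, 0.3], "angular": [0, 0, 0], "gripper": -0.5}, {"xyz": [0.3, -0.2, 0.3], "angular": [0, 0, 0], "gripper": -0.5}, {"xyz": [0.3, -0.2, 0.3], "angular": [0, 0, 0], "gripper": -0.5}, {"xyz": [0.3, -0.2, -4], "angular": [0, 0, 0], "gripper": -0.5}, {"xyz": [0.3, -0.2, -8], "angular": [0, 0, 0], "gripper": -0.5}, {"xyz": [0.3, -0.2, -10], "angular": [0, 0, 0], "gripper": -1}, {"xyz": [0.3, -0.2, -10], "angular": [0, 0, 0], "gripper": -1}]}}

```text
clock: 5.68
tool_pos: [0.4789, 0.3172, 0.1754]
tcp_rot: [0.001, 0.762, 0.648, 0.005]
contact_force: [0.2, 0.4, 0.9]
gripper_width: 0.992
```

```bash
python3 -c "
from h import *
st(); tgt(.6152,-.021,.165,20)
cv2.imwrite('pics/s5.png',cv2.resize(manip.capture('side')[50:200,130:330,::-1],(800,600),interpolation=2))"
```

```text
t 5.68 p [0.4789 0.3172 0.1754] yaw 80.8 zax [ 0.01   0.005 -1.   ] F [0.2 0.4 0.9] w 0.992 j [ 0.45  0.16  1.75  0.    1.22 -0.96]
xyz [-31.22, 18.86, 1.02] ang [0.005, -0.011, 1.061]
```

View pics/s5.png

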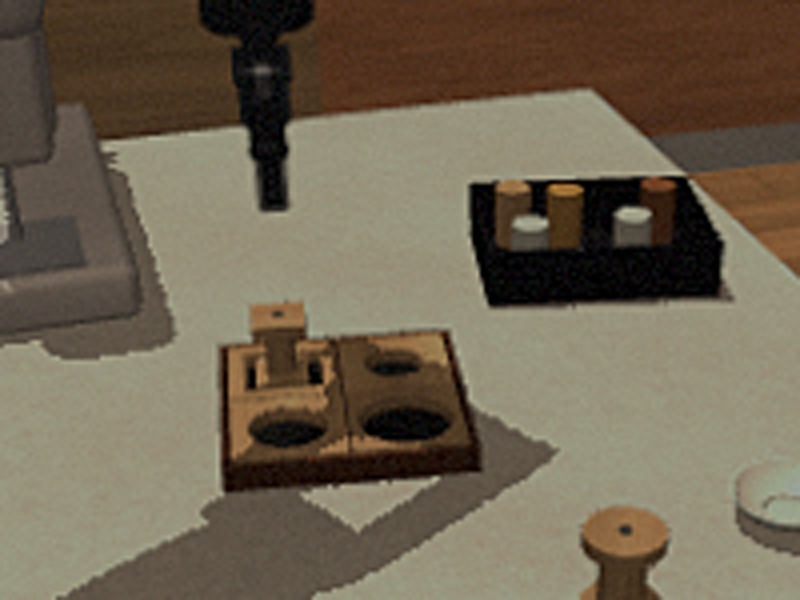

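Square spool stands in its well at (275,345). Next the large one, with yaw 36° (diagonal to the caddy).

```bash
python3 -c "
from h import *
tgt(.6152,-.021,.165,36)"
```

```text
xyz [-31.12, 18.99, 0.73] ang [0.004, -0.006, 0.782]
```

Emit:
{"op": "jog_arm", "data": {"moves": [{"xyz": [-31.1, 19, 0.7], "angular": [0, -0.006, 0.782], "gripper": -1}, {"xyz": [-31.1, 19, 0.7], "angular": [0, -0.006, 0.782], "gripper": -1}, {"xyz": [-31.1, 19, 0.7], "angular": [0, -0.006, 0.782], "gripper": -1}, {"xyz": [-31.1, 19, 0.7], "angular": [0, -0.006, 0.782], "gripper": -1}, {"xyz": [-31.1, 19, 0.7], "angular": [0, -0.006, 0.782], "gripper": -1}, {"xyz": [-31.1, 19, 0.7], "angular": [0, -0.006, 0.782], "gripper": -1}, {"xyz": [-31.1, 19, 0.7], "angular": [0, -0.006, 0.782], "gripper": -1}, {"xyz": [-31.1, 19, 0.7], "angular": [0, -0.006, 0.782], "gripper": -1}, {"xyz": [-31.1, 19, 0.7], "angular": [0, -0.006, 0.782], "gripper": -1}, {"xyz": [-31.1, 19, 0.7], "angular": [0, -0.006, 0.782], "gripper": -1}]}}

```text
clock: 6.57
tool_pos: [0.6139, -0.0278, 0.1599]
tcp_rot: [0.003, 0.952, 0.306, -0.003]
contact_force: [0.5, 0.6, 0.0]
gripper_width: 0.999
```

Emit:
{"op": "jog_arm", "data": {"moves": [{"xyz": [0, 0, 0], "angular": [0, 0, 0], "gripper": -1}, {"xyz": [0, 0, 0], "angular": [0, 0, 0], "gripper": -1}]}}

```text
clock: 6.73
tool_pos: [0.612, -0.0216, 0.1599]
tcp_rot: [0.001, 0.951, 0.309, -0.003]
contact_force: [0.3, -0.6, 0.4]
gripper_width: 1.005
```

```bash
python3 -c "
from h import *
st();tgt(.6152,-.021,.060,36)"
```

```text
t 6.73 p [ 0.612  -0.0216  0.1599] yaw 35.9 zax [-0.006 -0.004 -1.   ] F [ 0.3 -0.6  0.4] w 1.005 j [-0.16  0.28  1.64 -0.01  1.23 -0.79]
xyz [0.37, 0.14, 9.99] ang [-0.0, 0.007, -0.001]
```

Emit:
{"op": "jog_arm", "data": {"moves": [{"xyz": [0.3, 0.1, 4], "angular": [0, 0.005, 0], "gripper": -1}, {"xyz": [0.3, 0.1, 7.5], "angular": [0, 0.005, 0], "gripper": -1}, {"xyz": [0.3, 0.1, 10], "angular": [0, 0.005, 0], "gripper": -1}, {"xyz": [0.3, 0.1, 10], "angular": [0, 0.005, 0], "gripper": -1}, {"xyz": [0.3, 0.1, 10], "angular": [0, 0.005, 0], "gripper": 1}, {"xyz": [0.3, 0.1, 10], "angular": [0, 0.005, 0], "gripper": 1}, {"xyz": [0.3, 0.1, 10], "angular": [0, 0.005, 0], "gripper": 1}, {"xyz": [0.3, 0.1, 10], "angular": [0, 0.005, 0], "gripper": 1}, {"xyz": [0.3, 0.1, 10], "angular": [0, 0.005, 0], "gripper": 1}, {"xyz": [0.3, 0.1, 10], "angular": [0, 0.005, 0], "gripper": 1}]}}

```text
clock: 7.57
tool_pos: [0.6178, -0.0216, 0.0644]
tcp_rot: [0.002, 0.951, 0.309, 0.002]
contact_force: [-1.2, 1.6, 7.0]
gripper_width: 0.595
```

```bash
python3 -c "
from h import *
st()"
```

```text
t 7.57 p [ 0.6178 -0.0216  0.0644] yaw 36.0 zax [ 0.006 -0.002 -1.   ] F [-1.2  1.6  7. ] w 0.595 j [-0.16  0.4   1.68 -0.    1.05 -0.79]
```

Emit:
{"op": "jog_arm", "data": {"moves": [{"xyz": [0, 0, -2], "angular": [0, 0, 0], "gripper": 1}, {"xyz": [0, 0, -5], "angular": [0, 0, 0], "gripper": 1}, {"xyz": [0, 0, -9], "angular": [0, 0, 0], "gripper": 1}, {"xyz": [0, 0, -12], "angular": [0, 0, 0], "gripper": 1}, {"xyz": [0, 0, -12], "angular": [0, 0, 0], "gripper": 1}, {"xyz": [0, 0, -12], "angular": [0, 0, 0], "gripper": 1}]}}

```text
clock: 8.07
tool_pos: [0.6177, -0.0217, 0.1855]
tcp_rot: [0.003, 0.951, 0.309, 0.003]
contact_force: [-0.4, 0.3, -1.0]
gripper_width: 0.598
```

```bash
python3 -c "
from h import *
st();tgt(.545,.2188,.18,36)
cv2.imwrite('pics/s6.png',cv2.resize(manip.capture('side')[70:295,130:430,::-1],(800,600),interpolation=2))"
```

```text
t 8.07 p [ 0.6177 -0.0217  0.1855] yaw 36.0 zax [ 0.008 -0.003 -1.   ] F [-0.4  0.3 -1. ] w 0.598 j [-0.16  0.25  1.62 -0.    1.26 -0.79]
xyz [8.24, -23.74, 0.41] ang [0.007, -0.005, -0.0]
```

View pics/s6.png

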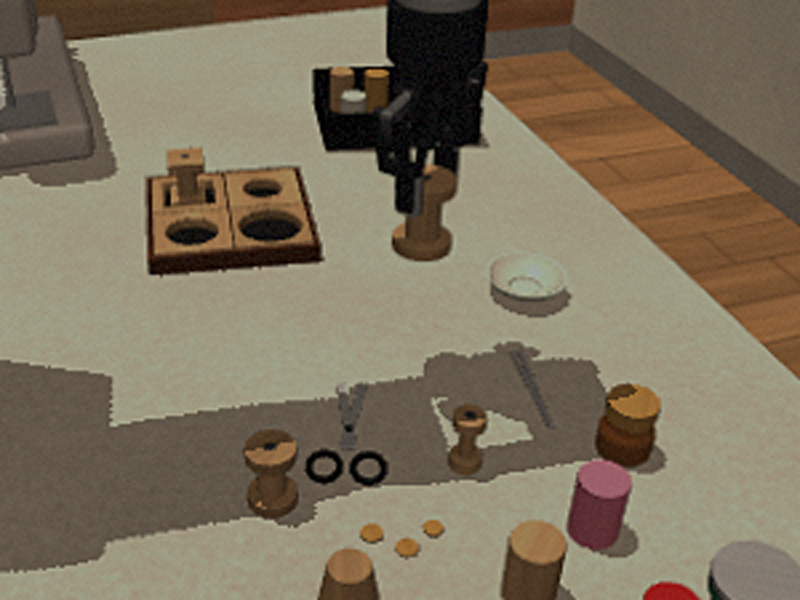

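The large spool is held upright. Moving to its well.

Emit:
{"op": "jog_arm", "data": {"moves": [{"xyz": [8.2, -23.7, 0.4], "angular": [0.005, -0.005, 0], "gripper": 1}, {"xyz": [8.2, -23.7, 0.4], "angular": [0.005, -0.005, 0], "gripper": 1}, {"xyz": [8.2, -23.7, 0.4], "angular": [0.005, -0.005, 0], "gripper": 1}, {"xyz": [8.2, -23.7, 0.4], "angular": [0.005, -0.005, 0], "gripper": 1}, {"xyz": [8.2, -23.7, 0.4], "angular": [0.005, -0.005, 0], "gripper": 1}, {"xyz": [8.2, -23.7, 0.4], "angular": [0.005, -0.005, 0], "gripper": 1}, {"xyz": [8.2, -23.7, 0.4], "angular": [0.005, -0.005, 0], "gripper": 1}, {"xyz": [8.2, -23.7, 0.4], "angular": [0.005, -0.005, 0], "gripper": 1}, {"xyz": [8.2, -23.7, 0.4], "angular": [0.005, -0.005, 0], "gripper": 1}, {"xyz": [8.2, -23.7, 0.4], "angular": [0.005, -0.005, 0], "gripper": 1}]}}

```text
clock: 8.95
tool_pos: [0.5426, 0.2174, 0.1758]
tcp_rot: [-0.0, 0.951, 0.308, -0.004]
contact_force: [-0.5, -1.3, -0.1]
gripper_width: 0.592
```

```bash
python3 -c "
from h import *
st();tgt(.545,.2188,.074,36)"
```

```text
t 8.95 p [0.5426 0.2174 0.1758] yaw 35.9 zax [-0.008 -0.002 -1.   ] F [-0.5 -1.3 -0.1] w 0.592 j [ 0.25  0.2   1.7   0.    1.25 -0.38]
xyz [0.35, 0.06, 10.18] ang [-0.003, 0.007, -0.001]
```

Emit:
{"op": "jog_arm", "data": {"moves": [{"xyz": [0.2, 0, 3], "angular": [0, 0.005, 0], "gripper": 1}, {"xyz": [0.2, 0, 6], "angular": [0, 0.005, 0], "gripper": 1}, {"xyz": [0.2, 0, 8.5], "angular": [0, 0.005, 0], "gripper": 1}, {"xyz": [0.2, 0, 9.5], "angular": [0, 0.005, 0], "gripper": 1}, {"xyz": [0.2, 0, 9.5], "angular": [0, 0.005, 0], "gripper": 1}, {"xyz": [0.2, 0, 9.5], "angular": [0, 0.005, 0], "gripper": 1}]}}

```text
clock: 9.45
tool_pos: [0.5442, 0.2187, 0.082]
tcp_rot: [-0.001, 0.951, 0.308, -0.001]
contact_force: [0.3, -0.3, -0.3]
gripper_width: 0.594
```

```bash
python3 -c "
from h import *
st();tgt(.545,.2188,.0735,36)
cv2.imwrite('pics/s7.png',cv2.resize(manip.capture('side')[50:200,130:330,::-1],(800,600),interpolation=2))"
```

```text
t 9.45 p [0.5442 0.2187 0.082 ] yaw 35.9 zax [-0.003  0.002 -1.   ] F [ 0.3 -0.3 -0.3] w 0.594 j [ 0.25  0.31  1.76  0.    1.07 -0.38]
xyz [0.07, 0.04, 0.85] ang [-0.003, 0.001, -0.002]
```

View pics/s7.png

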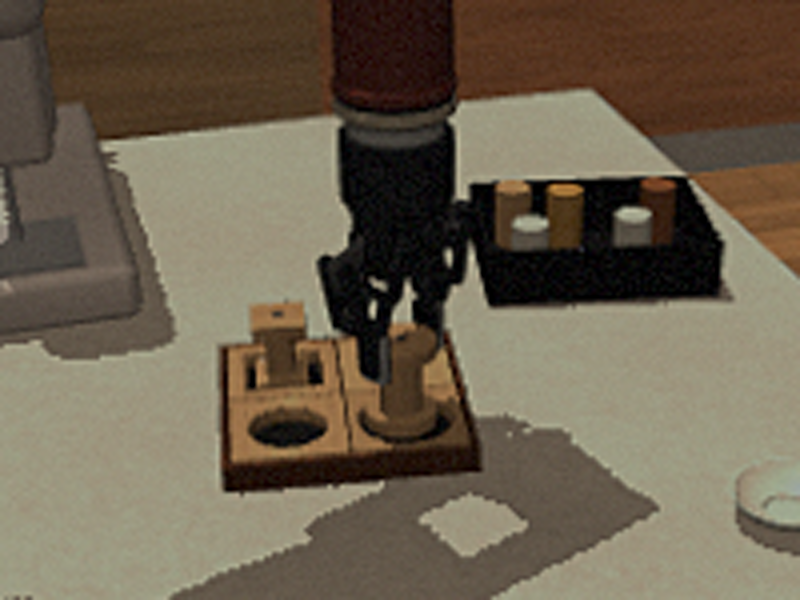

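Foot within the large well. Lowering 8 mm more, releasing, rising.

Emit:
{"op": "jog_arm", "data": {"moves": [{"xyz": [0, 0, 0.5], "angular": [0, 0, 0], "gripper": 1}, {"xyz": [0, 0, 0.8], "angular": [0, 0, 0], "gripper": 1}, {"xyz": [0, 0, 0.8], "angular": [0, 0, 0], "gripper": 1}, {"xyz": [0, 0, 0.8], "angular": [0, 0, 0], "gripper": -0.7}, {"xyz": [0, 0, 0.8], "angular": [0, 0, 0], "gripper": -0.7}, {"xyz": [0, 0, 0.8], "angular": [0, 0, 0], "gripper": -0.7}, {"xyz": [0, 0, -3], "angular": [0, 0, 0], "gripper": -0.7}, {"xyz": [0, 0, -7], "angular": [0, 0, 0], "gripper": -0.7}, {"xyz": [0, 0, -10], "angular": [0, 0, 0], "gripper": -1}, {"xyz": [0, 0, -10], "angular": [0, 0, 0], "gripper": -1}]}}

```text
clock: 10.33
tool_pos: [0.5484, 0.2208, 0.1906]
tcp_rot: [-0.001, 0.951, 0.309, 0.006]
contact_force: [1.6, 0.5, 0.7]
gripper_width: 1.005
```

```bash
python3 -c "
from h import *
st();tgt(.4428,-.1555,.165,36)
cv2.imwrite('pics/s8.png',cv2.resize(manip.capture('side')[50:200,130:330,::-1],(800,600),interpolation=2))"
```

```text
t 10.33 p [0.5484 0.2208 0.1906] yaw 36.0 zax [ 0.011  0.005 -1.   ] F [1.6 0.5 0.7] w 1.005 j [ 0.25  0.18  1.69  0.    1.26 -0.38]
xyz [-30.69, 24.23, 2.24] ang [0.002, -0.012, -0.0]
```

View pics/s8.png

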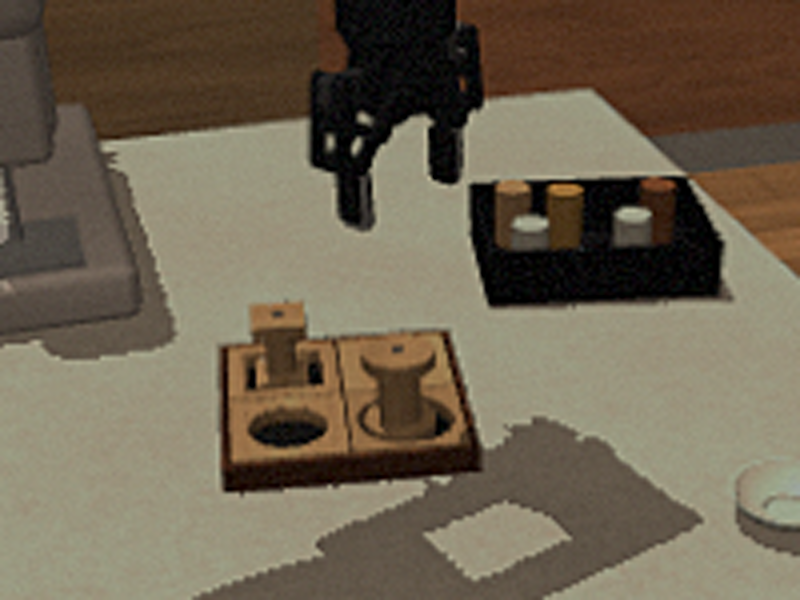

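Large spool stands in its well. Now the mid spool.

Emit:
{"op": "jog_arm", "data": {"moves": [{"xyz": [-30.5, 24.2, 2.2], "angular": [0, 0, 0], "gripper": -1}, {"xyz": [-30.5, 24.2, 2.2], "angular": [0, 0, 0], "gripper": -1}, {"xyz": [-30.5, 24.2, 2.2], "angular": [0, 0, 0], "gripper": -1}, {"xyz": [-30.5, 24.2, 2.2], "angular": [0, 0, 0], "gripper": -1}, {"xyz": [-30.5, 24.2, 2.2], "angular": [0, 0, 0], "gripper": -1}, {"xyz": [-30.5, 24.2, 2.2], "angular": [0, 0, 0], "gripper": -1}, {"xyz": [-30.5, 24.2, 2.2], "angular": [0, 0, 0], "gripper": -1}, {"xyz": [-30.5, 24.2, 2.2], "angular": [0, 0, 0], "gripper": -1}, {"xyz": [-30.5, 24.2, 2.2], "angular": [0, 0, 0], "gripper": -1}, {"xyz": [-30.5, 24.2, 2.2], "angular": [0, 0, 0], "gripper": -1}]}}

```text
clock: 11.22
tool_pos: [0.4372, -0.1592, 0.1583]
tcp_rot: [-0.001, 0.952, 0.307, -0.002]
contact_force: [0.4, 0.8, -0.5]
gripper_width: 1.0
```

Emit:
{"op": "jog_arm", "data": {"moves": [{"xyz": [0, 0, 0], "angular": [0, 0, 0], "gripper": -1}, {"xyz": [0, 0, 0], "angular": [0, 0, 0], "gripper": -1}, {"xyz": [0, 0, 0], "angular": [0, 0, 0], "gripper": -1}]}}

```text
clock: 11.47
tool_pos: [0.4391, -0.1545, 0.1588]
tcp_rot: [-0.002, 0.951, 0.309, -0.001]
contact_force: [-0.3, 0.8, 0.2]
gripper_width: 0.998
```

```bash
python3 -c "
from h import *
st();tgt(.4428,-.1555,.052,36)"
```

```text
t 11.47 p [ 0.4391 -0.1545  0.1588] yaw 36.0 zax [-0.003  0.003 -1.   ] F [-0.3  0.8  0.2] w 0.998 j [-0.51 -0.07  2.02  0.    1.2  -1.14]
xyz [0.25, 0.34, 10.68] ang [-0.004, 0.0, -0.0]
```

Emit:
{"op": "jog_arm", "data": {"moves": [{"xyz": [0.2, 0.3, 4], "angular": [0, 0, 0], "gripper": -1}, {"xyz": [0.2, 0.3, 7.5], "angular": [0, 0, 0], "gripper": -1}, {"xyz": [0.2, 0.3, 10.6], "angular": [0, 0, 0], "gripper": -1}, {"xyz": [0.2, 0.3, 10.6], "angular": [0, 0, 0], "gripper": -1}, {"xyz": [0.2, 0.3, 10.6], "angular": [0, 0, 0], "gripper": 1}, {"xyz": [0.2, 0.3, 10.6], "angular": [0, 0, 0], "gripper": 1}, {"xyz": [0.2, 0.3, 10.6], "angular": [0, 0, 0], "gripper": 1}, {"xyz": [0.2, 0.3, 10.6], "angular": [0, 0, 0], "gripper": 1}, {"xyz": [0.2, 0.3, 10.6], "angular": [0, 0, 0], "gripper": 1}, {"xyz": [0.2, 0.3, 10.6], "angular": [0, 0, 0], "gripper": 1}]}}

```text
clock: 12.3
tool_pos: [0.4444, -0.1573, 0.0559]
tcp_rot: [0.0, 0.951, 0.309, 0.001]
contact_force: [-0.4, 0.7, 7.5]
gripper_width: 0.454
```

Emit:
{"op": "jog_arm", "data": {"moves": [{"xyz": [0, 0, -2], "angular": [0, 0, 0], "gripper": 1}, {"xyz": [0, 0, -5], "angular": [0, 0, 0], "gripper": 1}, {"xyz": [0, 0, -9], "angular": [0, 0, 0], "gripper": 1}, {"xyz": [0, 0, -13], "angular": [0, 0, 0], "gripper": 1}, {"xyz": [0, 0, -13], "angular": [0, 0, 0], "gripper": 1}, {"xyz": [0, 0, -13], "angular": [0, 0, 0], "gripper": 1}]}}

```text
clock: 12.8
tool_pos: [0.4451, -0.1581, 0.1877]
tcp_rot: [0.002, 0.951, 0.309, 0.002]
contact_force: [-0.8, 1.2, -1.0]
gripper_width: 0.456
```

```bash
python3 -c "
from h import *
st();tgt(.4623,.232,.185,36)
cv2.imwrite('pics/s9.png',cv2.resize(manip.capture('side')[70:295,130:430,::-1],(800,600),interpolation=2))"
```

```text
t 12.8 p [ 0.4451 -0.1581  0.1877] yaw 36.0 zax [ 0.006 -0.002 -1.   ] F [-0.8  1.2 -1. ] w 0.456 j [-0.51 -0.1   1.99  0.    1.25 -1.14]
xyz [24.31, -30.56, 0.19] ang [0.005, -0.003, -0.0]
```

View pics/s9.png

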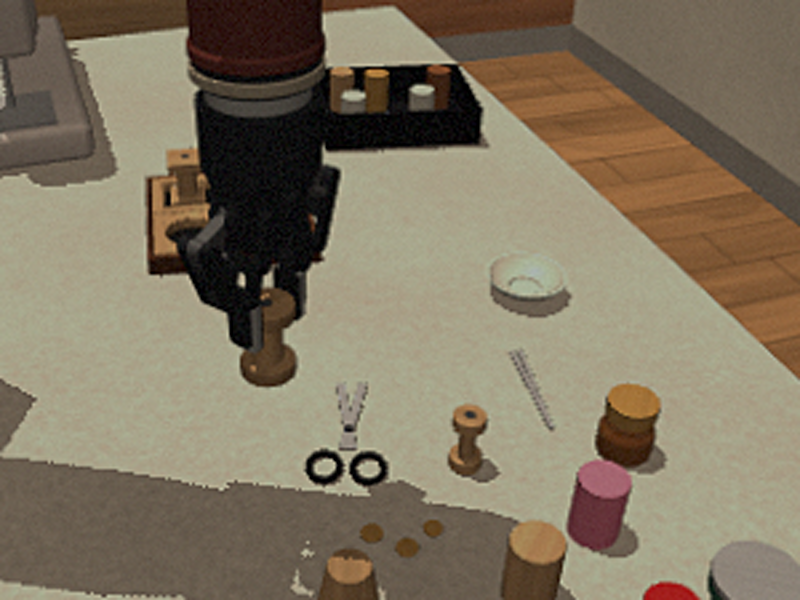

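Mid spool lifted upright. To its well.

Emit:
{"op": "jog_arm", "data": {"moves": [{"xyz": [24.3, -30.5, 0.2], "angular": [0, 0, 0], "gripper": 1}, {"xyz": [24.3, -30.5, 0.2], "angular": [0, 0, 0], "gripper": 1}, {"xyz": [24.3, -30.5, 0.2], "angular": [0, 0, 0], "gripper": 1}, {"xyz": [24.3, -30.5, 0.2], "angular": [0, 0, 0], "gripper": 1}, {"xyz": [24.3, -30.5, 0.2], "angular": [0, 0, 0], "gripper": 1}, {"xyz": [24.3, -30.5, 0.2], "angular": [0, 0, 0], "gripper": 1}, {"xyz": [24.3, -30.5, 0.2], "angular": [0, 0, 0], "gripper": 1}, {"xyz": [24.3, -30.5, 0.2], "angular": [0, 0, 0], "gripper": 1}, {"xyz": [24.3, -30.5, 0.2], "angular": [0, 0, 0], "gripper": 1}, {"xyz": [24.3, -30.5, 0.2], "angular": [0, 0, 0], "gripper": 1}]}}

```text
clock: 13.68
tool_pos: [0.4585, 0.2371, 0.1803]
tcp_rot: [-0.002, 0.951, 0.31, -0.002]
contact_force: [0.2, -0.3, -0.3]
gripper_width: 0.453
```

Emit:
{"op": "jog_arm", "data": {"moves": [{"xyz": [0, 0, 0], "angular": [0, 0, 0], "gripper": 1}, {"xyz": [0, 0, 0], "angular": [0, 0, 0], "gripper": 1}, {"xyz": [0, 0, 0], "angular": [0, 0, 0], "gripper": 1}]}}

```text
clock: 13.93
tool_pos: [0.4593, 0.2319, 0.1807]
tcp_rot: [-0.001, 0.951, 0.309, -0.002]
contact_force: [0.7, -0.3, 0.0]
gripper_width: 0.453
```

```bash
python3 -c "
from h import *
st();tgt(.463,.231,.065,36)"
```

```text
t 13.93 p [0.4593 0.2319 0.1807] yaw 36.0 zax [-0.005  0.001 -1.   ] F [ 0.7 -0.3  0. ] w 0.453 j [ 0.31  0.02  1.88  0.    1.24 -0.32]
xyz [0.29, 0.33, 11.57] ang [-0.003, 0.003, -0.0]
```

Emit:
{"op": "jog_arm", "data": {"moves": [{"xyz": [0.2, 0.2, 3], "angular": [0, 0, 0], "gripper": 1}, {"xyz": [0.2, 0.2, 6], "angular": [0, 0, 0], "gripper": 1}, {"xyz": [0.2, 0.2, 9], "angular": [0, 0, 0], "gripper": 1}, {"xyz": [0.2, 0.2, 10.6], "angular": [0, 0, 0], "gripper": 1}, {"xyz": [0.2, 0.2, 10.6], "angular": [0, 0, 0], "gripper": 1}, {"xyz": [0.2, 0.2, 10.6], "angular": [0, 0, 0], "gripper": 1}]}}

```text
clock: 14.43
tool_pos: [0.462, 0.231, 0.0752]
tcp_rot: [-0.001, 0.951, 0.308, -0.002]
contact_force: [0.0, 0.3, 0.4]
gripper_width: 0.458
```

```bash
python3 -c "
from h import *
st();tgt(.463,.231,.065,36)
cv2.imwrite('pics/s10.png',cv2.resize(manip.capture('side')[50:200,130:330,::-1],(800,600),interpolation=2))"
```

```text
t 14.43 p [0.462  0.231  0.0752] yaw 35.9 zax [-0.005  0.001 -1.   ] F [0.  0.3 0.4] w 0.458 j [ 0.31  0.17  1.94  0.    1.03 -0.32]
xyz [0.08, 0.06, 1.02] ang [-0.004, 0.003, -0.002]
```

View pics/s10.png

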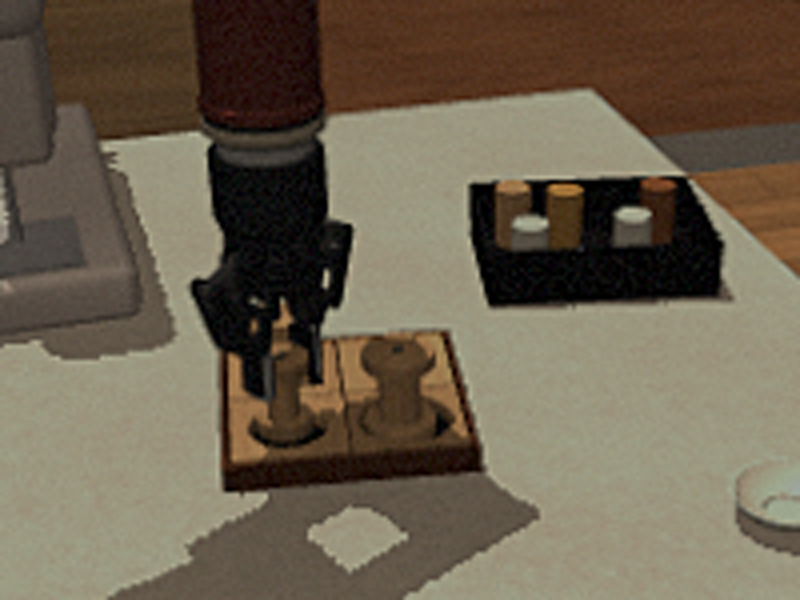

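The mid spool's foot is over its well at (288,430). Lowering 1 cm and releasing.

Emit:
{"op": "jog_arm", "data": {"moves": [{"xyz": [0, 0, 0.6], "angular": [0, 0, 0], "gripper": 1}, {"xyz": [0, 0, 1], "angular": [0, 0, 0], "gripper": 1}, {"xyz": [0, 0, 1], "angular": [0, 0, 0], "gripper": 1}, {"xyz": [0, 0, 1], "angular": [0, 0, 0], "gripper": -0.5}, {"xyz": [0, 0, 1], "angular": [0, 0, 0], "gripper": -0.5}, {"xyz": [0, 0, 1], "angular": [0, 0, 0], "gripper": -0.5}, {"xyz": [0, 0, -3], "angular": [0, 0, 0], "gripper": -0.5}, {"xyz": [0, 0, -7], "angular": [0, 0, 0], "gripper": -0.5}, {"xyz": [0, 0, -10], "angular": [0, 0, 0], "gripper": -1}, {"xyz": [0, 0, -10], "angular": [0, 0, 0], "gripper": -1}]}}

```text
clock: 15.32
tool_pos: [0.4673, 0.234, 0.1841]
tcp_rot: [-0.001, 0.951, 0.309, 0.006]
contact_force: [1.4, 0.7, 1.1]
gripper_width: 0.992
```

```bash
python3 -c "
from h import *
st();tgt(.6033,-.165,.165,36)
cv2.imwrite('pics/s11.png',cv2.resize(manip.capture('side')[50:200,130:330,::-1],(800,600),interpolation=2))"
```

```text
t 15.32 p [0.4673 0.234  0.1841] yaw 36.0 zax [ 0.01   0.006 -1.   ] F [1.4 0.7 1.1] w 0.992 j [ 0.31  0.03  1.87  0.    1.23 -0.32]
xyz [-12.47, 40.27, 1.81] ang [0.001, -0.012, 0.0]
```

View pics/s11.png

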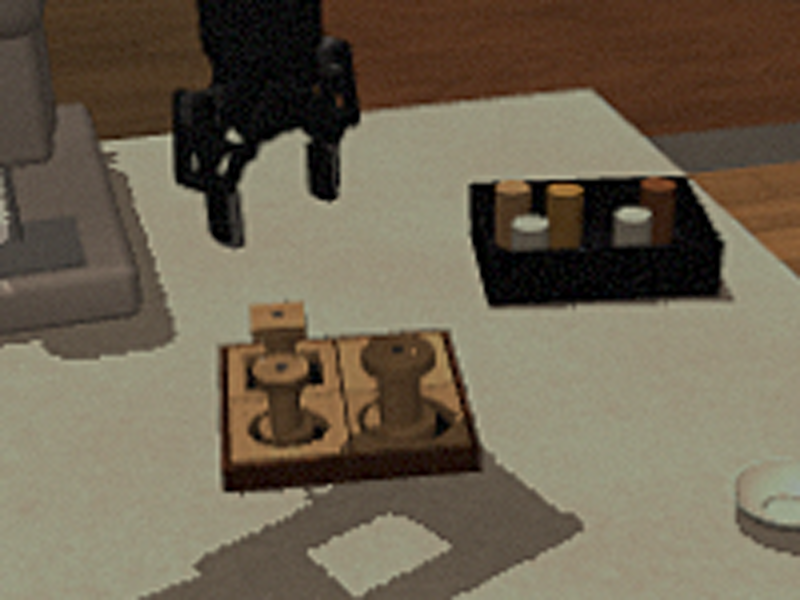

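Mid spool is in its well at (285,405). Now the small one.

Emit:
{"op": "jog_arm", "data": {"moves": [{"xyz": [-12.3, 40.2, 1.8], "angular": [0, 0, 0], "gripper": -1}, {"xyz": [-12.3, 40.2, 1.8], "angular": [0, 0, 0], "gripper": -1}, {"xyz": [-12.3, 40.2, 1.8], "angular": [0, 0, 0], "gripper": -1}, {"xyz": [-12.3, 40.2, 1.8], "angular": [0, 0, 0], "gripper": -1}, {"xyz": [-12.3, 40.2, 1.8], "angular": [0, 0, 0], "gripper": -1}, {"xyz": [-12.3, 40.2, 1.8], "angular": [0, 0, 0], "gripper": -1}, {"xyz": [-12.3, 40.2, 1.8], "angular": [0, 0, 0], "gripper": -1}, {"xyz": [-12.3, 40.2, 1.8], "angular": [0, 0, 0], "gripper": -1}, {"xyz": [-12.3, 40.2, 1.8], "angular": [0, 0, 0], "gripper": -1}, {"xyz": [-12.3, 40.2, 1.8], "angular": [0, 0, 0], "gripper": -1}]}}

```text
clock: 16.2
tool_pos: [0.5979, -0.163, 0.1557]
tcp_rot: [-0.002, 0.951, 0.309, -0.001]
contact_force: [0.6, 0.9, 0.1]
gripper_width: 1.0
```

Emit:
{"op": "jog_arm", "data": {"moves": [{"xyz": [0, 0, 0], "angular": [0, 0, 0], "gripper": -1}, {"xyz": [0, 0, 0], "angular": [0, 0, 0], "gripper": -1}, {"xyz": [0, 0, 0], "angular": [0, 0, 0], "gripper": -1}]}}

```text
clock: 16.45
tool_pos: [0.5973, -0.1608, 0.1557]
tcp_rot: [-0.002, 0.951, 0.308, -0.002]
contact_force: [0.2, 0.3, 0.0]
gripper_width: 0.998
```

```bash
python3 -c "
from h import *
st();tgt(.6033,-.165,.165,36)"
```

```text
t 16.45 p [ 0.5973 -0.1608  0.1557] yaw 35.9 zax [-0.004  0.003 -1.   ] F [0.2 0.3 0. ] w 0.998 j [-0.39  0.29  1.63  0.    1.23 -1.02]
xyz [0.24, 0.69, -0.93] ang [-0.005, 0.002, -0.001]
```

Emit:
{"op": "jog_arm", "data": {"moves": [{"xyz": [0.2, 0.6, 3.5], "angular": [0, 0, 0], "gripper": -1}, {"xyz": [0.2, 0.6, 7], "angular": [0, 0, 0], "gripper": -1}, {"xyz": [0.2, 0.6, 10.6], "angular": [0, 0, 0], "gripper": -1}, {"xyz": [0.2, 0.6, 10.6], "angular": [0, 0, 0], "gripper": -1}, {"xyz": [0.2, 0.6, 10.6], "angular": [0, 0, 0], "gripper": 1}, {"xyz": [0.2, 0.6, 10.6], "angular": [0, 0, 0], "gripper": 1}, {"xyz": [0.2, 0.6, 10.6], "angular": [0, 0, 0], "gripper": 1}, {"xyz": [0.2, 0.6, 10.6], "angular": [0, 0, 0], "gripper": 1}, {"xyz": [0.2, 0.6, 10.6], "angular": [0, 0, 0], "gripper": 1}, {"xyz": [0.2, 0.6, 10.6], "angular": [0, 0, 0], "gripper": 1}]}}

```text
clock: 17.28
tool_pos: [0.6049, -0.1654, 0.054]
tcp_rot: [0.0, 0.951, 0.309, 0.001]
contact_force: [-1.2, 0.3, 6.2]
gripper_width: 0.315
```

Emit:
{"op": "jog_arm", "data": {"moves": [{"xyz": [0, 0, 0], "angular": [0, 0, 0], "gripper": 1}, {"xyz": [0, 0, -2], "angular": [0, 0, 0], "gripper": 1}, {"xyz": [0, 0, -5], "angular": [0, 0, 0], "gripper": 1}, {"xyz": [0, 0, -9], "angular": [0, 0, 0], "gripper": 1}, {"xyz": [0, 0, -13], "angular": [0, 0, 0], "gripper": 1}, {"xyz": [0, 0, -14], "angular": [0, 0, 0], "gripper": 1}, {"xyz": [0, 0, -14], "angular": [0, 0, 0], "gripper": 1}, {"xyz": [0, 0, -14], "angular": [0, 0, 0], "gripper": 1}]}}

```text
clock: 17.95
tool_pos: [0.6041, -0.1653, 0.1928]
tcp_rot: [-0.0, 0.951, 0.309, 0.001]
contact_force: [-0.4, 0.4, -0.3]
gripper_width: 0.316
```

```bash
python3 -c "
from h import *
st();tgt(.5587,.3019,.19,36)
cv2.imwrite('pics/s12.png',cv2.resize(manip.capture('side')[70:295,130:430,::-1],(800,600),interpolation=2))"
```

```text
t 17.95 p [ 0.6041 -0.1653  0.1928] yaw 36.0 zax [ 0.001  0.001 -1.   ] F [-0.4  0.4 -0.3] w 0.316 j [-0.39  0.27  1.58  0.    1.29 -1.02]
xyz [23.77, -40.48, 0.32] ang [-0.0, -0.001, -0.0]
```

View pics/s12.png

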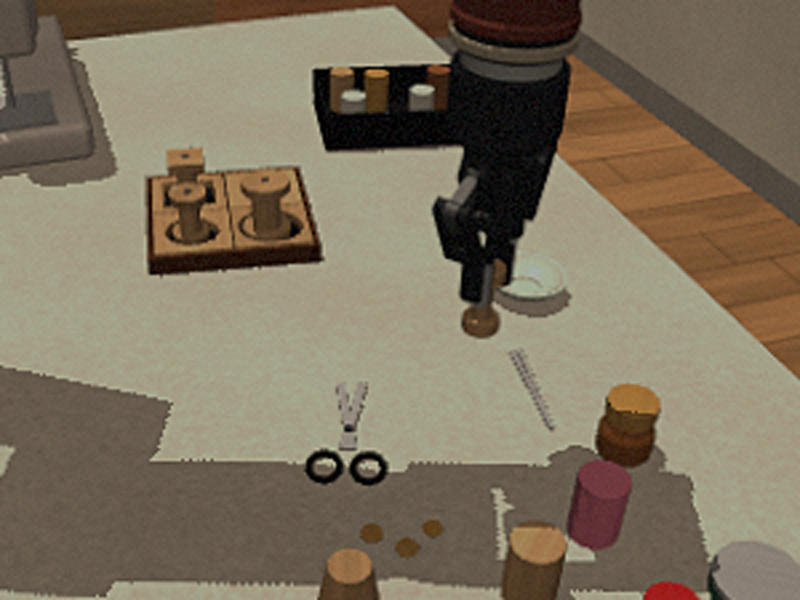

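Small spool held upright. To its well.

Emit:
{"op": "jog_arm", "data": {"moves": [{"xyz": [23.8, -40.4, 0.3], "angular": [0, 0, 0], "gripper": 1}, {"xyz": [23.8, -40.4, 0.3], "angular": [0, 0, 0], "gripper": 1}, {"xyz": [23.8, -40.4, 0.3], "angular": [0, 0, 0], "gripper": 1}, {"xyz": [23.8, -40.4, 0.3], "angular": [0, 0, 0], "gripper": 1}, {"xyz": [23.8, -40.4, 0.3], "angular": [0, 0, 0], "gripper": 1}, {"xyz": [23.8, -40.4, 0.3], "angular": [0, 0, 0], "gripper": 1}, {"xyz": [23.8, -40.4, 0.3], "angular": [0, 0, 0], "gripper": 1}, {"xyz": [23.8, -40.4, 0.3], "angular": [0, 0, 0], "gripper": 1}, {"xyz": [23.8, -40.4, 0.3], "angular": [0, 0, 0], "gripper": 1}, {"xyz": [23.8, -40.4, 0.3], "angular": [0, 0, 0], "gripper": 1}]}}

```text
clock: 18.83
tool_pos: [0.5617, 0.2513, 0.1867]
tcp_rot: [-0.001, 0.951, 0.309, -0.003]
contact_force: [0.8, 0.2, -0.2]
gripper_width: 0.311
```

Emit:
{"op": "jog_arm", "data": {"moves": [{"xyz": [0, 0, 0], "angular": [0, 0, 0], "gripper": 1}, {"xyz": [0, 0, 0], "angular": [0, 0, 0], "gripper": 1}, {"xyz": [0, 0, 0], "angular": [0, 0, 0], "gripper": 1}]}}

```text
clock: 19.08
tool_pos: [0.5625, 0.2494, 0.1873]
tcp_rot: [-0.001, 0.951, 0.309, -0.003]
contact_force: [-0.2, 0.6, -0.5]
gripper_width: 0.307
```

```bash
python3 -c "
from h import *
st();tgt(.5587,.3015,.19,36)"
```

```text
t 19.08 p [0.5625 0.2494 0.1873] yaw 36.0 zax [-0.005  0.    -1.   ] F [-0.2  0.6 -0.5] w 0.307 j [ 0.29  0.25  1.61  0.    1.28 -0.34]
xyz [2.76, -4.44, -0.27] ang [-0.004, 0.004, 0.001]
```

Emit:
{"op": "jog_arm", "data": {"moves": [{"xyz": [2.8, -4.4, 0], "angular": [0, 0, 0], "gripper": 1}, {"xyz": [2.8, -4.4, 0], "angular": [0, 0, 0], "gripper": 1}, {"xyz": [2.8, -4.4, 0], "angular": [0, 0, 0], "gripper": 1}, {"xyz": [2.8, -4.4, 0], "angular": [0, 0, 0], "gripper": 1}]}}

```text
clock: 19.42
tool_pos: [0.5605, 0.3006, 0.1888]
tcp_rot: [-0.001, 0.951, 0.309, -0.001]
contact_force: [-0.3, -0.3, 0.0]
gripper_width: 0.314
```

```bash
python3 -c "
from h import *
st();tgt(.5587,.3015,.064,36)"
```

```text
t 19.42 p [0.5605 0.3006 0.1888] yaw 36.0 zax [-0.003  0.001 -1.   ] F [-0.3 -0.3  0. ] w 0.314 j [ 0.37  0.3   1.56  0.    1.29 -0.26]
xyz [-0.06, -0.15, 12.48] ang [-0.003, 0.002, -0.001]
```

Emit:
{"op": "jog_arm", "data": {"moves": [{"xyz": [-0.1, -0.2, 3], "angular": [0, 0, 0], "gripper": 1}, {"xyz": [-0.1, -0.2, 6], "angular": [0, 0, 0], "gripper": 1}, {"xyz": [-0.1, -0.2, 9], "angular": [0, 0, 0], "gripper": 1}, {"xyz": [-0.1, -0.2, 11.3], "angular": [0, 0, 0], "gripper": 1}, {"xyz": [-0.1, -0.2, 11.3], "angular": [0, 0, 0], "gripper": 1}, {"xyz": [-0.1, -0.2, 11.3], "angular": [0, 0, 0], "gripper": 1}]}}

```text
clock: 19.92
tool_pos: [0.5574, 0.3009, 0.075]
tcp_rot: [-0.001, 0.951, 0.308, -0.003]
contact_force: [-0.5, -0.1, 0.7]
gripper_width: 0.315
```

```bash
python3 -c "
from h import *
st();tgt(.5587,.3015,.063,36)
cv2.imwrite('pics/s13.png',cv2.resize(manip.capture('side')[50:200,130:330,::-1],(800,600),interpolation=2))"
```

```text
t 19.92 p [0.5574 0.3009 0.075 ] yaw 35.9 zax [-0.006  0.    -1.   ] F [-0.5 -0.1  0.7] w 0.315 j [ 0.37  0.42  1.63  0.    1.1  -0.26]
xyz [0.15, 0.03, 1.2] ang [-0.003, 0.005, -0.002]
```

View pics/s13.png

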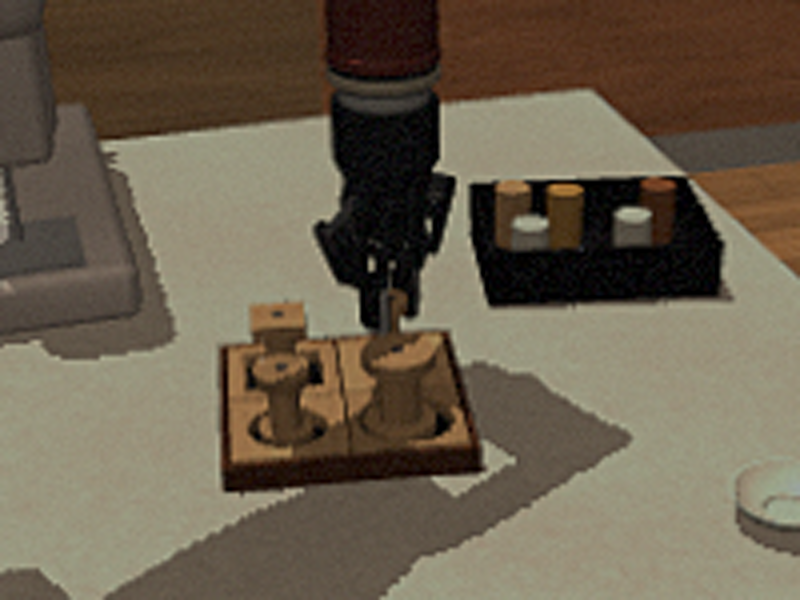

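The small spool is behind the large one in this view, and the measured pose is on the well's centre. Lowering and releasing.

Emit:
{"op": "jog_arm", "data": {"moves": [{"xyz": [0.1, 0, 0.6], "angular": [0, 0, 0], "gripper": 1}, {"xyz": [0.1, 0, 1.1], "angular": [0, 0, 0], "gripper": 1}, {"xyz": [0.1, 0, 1.2], "angular": [0, 0, 0], "gripper": 1}, {"xyz": [0.1, 0, 1.2], "angular": [0, 0, 0], "gripper": -0.3}, {"xyz": [0.1, 0, 1.2], "angular": [0, 0, 0], "gripper": -0.3}, {"xyz": [0.1, 0, 1.2], "angular": [0, 0, 0], "gripper": -0.3}, {"xyz": [0.1, 0, -3], "angular": [0, 0, 0], "gripper": -0.3}, {"xyz": [0.1, 0, -7], "angular": [0, 0, 0], "gripper": -0.3}, {"xyz": [0.1, 0, -11], "angular": [0, 0, 0], "gripper": -0.3}, {"xyz": [0.1, 0, -12], "angular": [0, 0, 0], "gripper": -0.3}]}}

```text
clock: 20.8
tool_pos: [0.5628, 0.305, 0.2054]
tcp_rot: [-0.002, 0.951, 0.309, 0.005]
contact_force: [1.6, 0.2, 1.2]
gripper_width: 0.651
```

```bash
python3 -c "
from h import *
st();tgt(.42,0,.25,36)"
```

```text
t 20.8 p [0.5628 0.305  0.2054] yaw 36.0 zax [ 0.009  0.006 -1.   ] F [1.6 0.2 1.2] w 0.651 j [ 0.37  0.28  1.54  0.    1.3  -0.26]
xyz [-29.43, 16.28, -4.79] ang [0.0, -0.011, 0.0]
```

Clear the arm away for a final look.

Emit:
{"op": "jog_arm", "data": {"moves": [{"xyz": [-29, 16, -4.5], "angular": [0, 0, 0], "gripper": -0.3}, {"xyz": [-29, 16, -4.5], "angular": [0, 0, 0], "gripper": -0.3}, {"xyz": [-29, 16, -4.5], "angular": [0, 0, 0], "gripper": -0.3}, {"xyz": [-29, 16, -4.5], "angular": [0, 0, 0], "gripper": -0.3}, {"xyz": [-29, 16, -4.5], "angular": [0, 0, 0], "gripper": -0.3}, {"xyz": [-29, 16, -4.5], "angular": [0, 0, 0], "gripper": -0.3}, {"xyz": [-29, 16, -4.5], "angular": [0, 0, 0], "gripper": -0.3}, {"xyz": [-29, 16, -4.5], "angular": [0, 0, 0], "gripper": -0.3}, {"xyz": [-29, 16, -4.5], "angular": [0, 0, 0], "gripper": -0.3}, {"xyz": [-29, 16, -4.5], "angular": [0, 0, 0], "gripper": -0.3}]}}

```text
clock: 21.63
tool_pos: [0.4187, 0.0016, 0.2423]
tcp_rot: [-0.001, 0.952, 0.307, 0.001]
contact_force: [0.6, 0.7, 0.5]
gripper_width: 0.651
```

```bash
python3 -c "
from h import *
st()
t=manip.capture('top')[:,:,::-1]; s=manip.capture('side')[:,:,::-1]
cv2.imwrite('pics/tf.png',t);cv2.imwrite('pics/sf.png',s)
cv2.imwrite('pics/tz.png',cv2.resize(t[155:265,80:190],(600,600),interpolation=2))
cv2.imwrite('pics/sz.png',cv2.resize(s[100:200,170:303],(800,600),interpolation=2))"
```

```text
t 21.63 p [0.4187 0.0016 0.2423] yaw 35.7 zax [ 0.001  0.001 -1.   ] F [0.6 0.7 0.5] w 0.651 j [-0.19 -0.29  2.04  0.    1.39 -0.81]
```

View pics/tz.png

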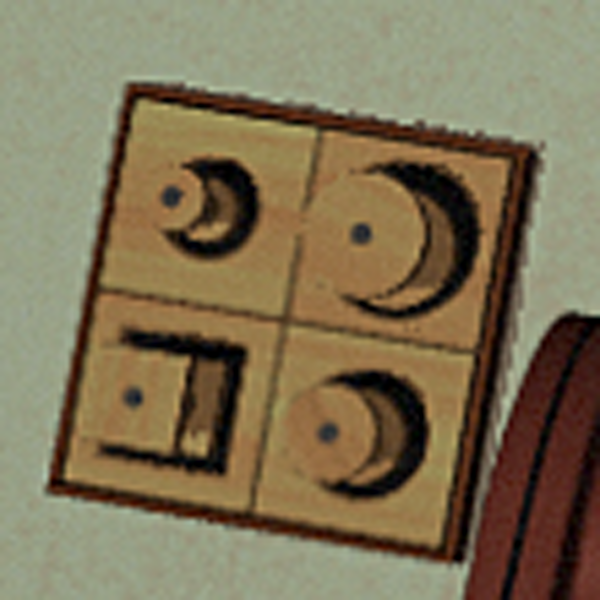

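View pics/sz.png

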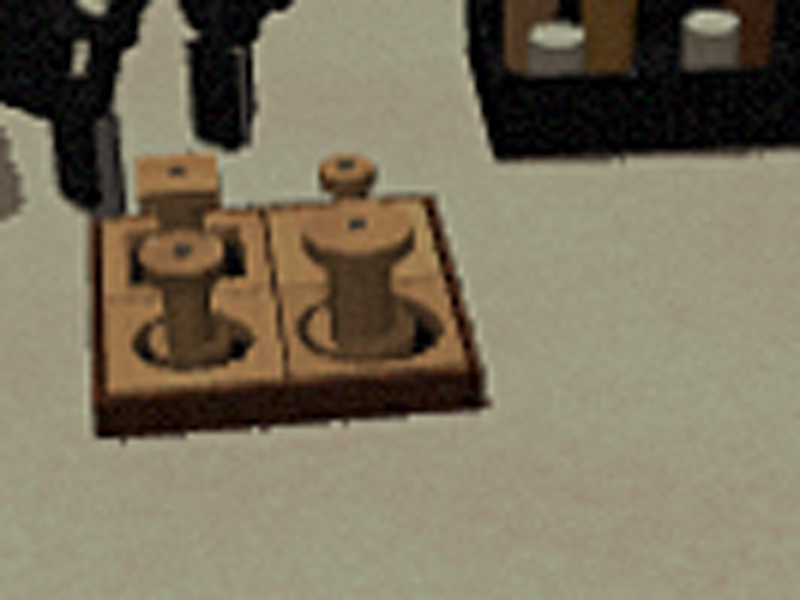

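View pics/sf.png

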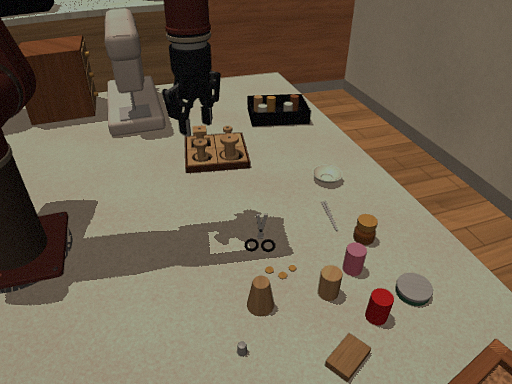

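All four dots are visible: in the top zoom, small (171,196), large (361,234), square (133,397), mid (328,432); in the side zoom, (345,163), (356,223), (177,170), (181,250). I'll verify position and height by triangulation.

```bash
python3 - <<'E'
from h import *
k=600/110; k2=6
W={"small":((171,196),(345,163),.054,(.558,.3008)),"large":((361,234),(356,223),.066,(.5442,.2177)),"square":((133,397),(177,170),.058,(.4747,.3135)),"mid":((328,432),(181,250),.058,(.4615,.2309))}
for n,(a,b,h,w) in W.items():
    u=((a[0]+.5)/k-.5+80,(a[1]+.5)/k-.5+155); v=((b[0]+.5)*133/800-.5+170,(b[1]+.5)/6-.5+100)
    P=plane("top",u,h+.009); Q=plane("side",v,h+.009)
    o1,d1=ray("top",u);o2,d2=ray("side",v)
    A=np.c_[d1,-d2]; s=np.linalg.lstsq(A,o2-o1,rcond=None)[0]; X=(o1+s[0]*d1+o2+s[1]*d2)/2
    print(n,"top",P.round(4),"side",Q.round(4),"off mm",((P-np.array(w))*1000).round(1),((Q-np.array(w))*1000).round(1),"tri z",X[2].round(4),"expect",h+.009)
E
```

```text
small top [0.5586 0.3048] side [0.5568 0.3045] off mm [0.6 4. ] [-1.2  3.7] tri z 0.0626 expect 0.063
large top [0.5417 0.2215] side [0.5402 0.2201] off mm [-2.5  3.8] [-4.   2.4] tri z 0.074 expect 0.075
square top [0.4756 0.3166] side [0.4745 0.3146] off mm [0.9 3.1] [-0.2  1.1] tri z 0.0657 expect 0.067
mid top [0.462  0.2351] side [0.4601 0.234 ] off mm [0.5 4.2] [-1.4  3.1] tri z 0.0661 expect 0.067
```

```bash
python3 -c "
from h import *
st(); print(manip.hand_in())"
```

```text
t 21.73 p [0.4191 0.0037 0.2416] yaw 35.9 zax [-0.001  0.002 -1.   ] F [ 0.6 -0.3 -0.7] w 0.652 j [-0.18 -0.29  2.04  0.    1.39 -0.81]
the job is handed in; nothing more can be done
None
```

All four spools are standing upright in their own wells: square, then large, mid and small. I gripped each by its upper flange. The job was handed in at about 21.7 s, with the arm clear of everything.

**Position:** triangulating the top dots from both cameras put every spool top within about 1.3 mm of the height expected on the well floor. Their centres are within about 5 mm of the well centres, inside the 8 mm clearance.

**Disagreement:** the two cameras differ from each other by about 2 mm, which is within their calibration.

**Everything else:** in the last side view the dowel, cone and pink and red pieces look untouched and nothing has fallen. I checked these by eye only. The largest contact force I read was about 7.5 N, seen while gripping.

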